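# Pack and close the sample case

## Task

Get the sample shipment ready: lift each metal canister to feel whether it is filled (clearly heavy) or empty (light), and stand the filled ones in the open case and the empty ones in the shallow steel tray, all upright. Once all are sorted, lower the lid onto the case until it is fully seated, then swing the two end clamps over and press them down gently, just until they meet their stop. Leave the glassware alone.

Things in the scene. Friction and masses are not known exactly. Their poses are not given: they have to be found in the camera images.
- case: open grey packing case fixed to the table, outside 120 (its x) x 192 (y) x 90 mm high, walls and floor 6 mm; origin at the centre of its underside, z up. Three canisters fit in a row along y, 56 to 60 mm apart, with finger room on both sides in x. At the middle of each y end a steel bracket with a strap clamp reaches 16 mm past the wall, up to 104 mm high
- lid: loose grey lid, 0.3 kg: plate 120 (its x) x 186 (y) x 8 mm; under it a round rubber bead, 8 mm deep, 102 x 174 mm, that fits inside the case walls with 3 mm play each side. Origin: centre of the plate's underside, z up; seated it is 90 mm above the case's origin, either way round. Lies on its bead on the table, left or right of the case
- tray: shallow steel tray fixed to the table left or right of the case, where the lid is not, outside 130 (its x) x 190 (y) x 24 mm high, walls and floor 4 mm; origin at the centre of its underside; two canisters fit 90 mm apart along its y
- lid_handle (a point): middle of the lid's black bar handle, 36 mm above the lid's origin; the bar runs along the lid's y, 74 mm long, 12 mm wide (x), 14 mm high, 21 mm clear above the plate, on a 12 mm post 31 mm either side of the middle
- can_1: one of up to five canisters that look the same: plain metal cylinder, 46 mm across, 70 mm tall, z along its axis, origin at the centre of its underside, standing on the table. Filled ones weigh 0.36 to 0.48 kg, empty ones 0.09 to 0.13 kg; neither looks nor number tell which, only the weight. Three to five are present, at most three filled and two empty; None at the start means absent
- can_2: one of up to five canisters that look the same: plain metal cylinder, 46 mm across, 70 mm tall, z along its axis, origin at the centre of its underside, standing on the table. Filled ones weigh 0.36 to 0.48 kg, empty ones 0.09 to 0.13 kg; neither looks nor number tell which, only the weight. Three to five are present, at most three filled and two empty; None at the start means absent
- can_3: one of up to five canisters that look the same: plain metal cylinder, 46 mm across, 70 mm tall, z along its axis, origin at the centre of its underside, standing on the table. Filled ones weigh 0.36 to 0.48 kg, empty ones 0.09 to 0.13 kg; neither looks nor number tell which, only the weight. Three to five are present, at most three filled and two empty; None at the start means absent
- can_4: one of up to five canisters that look the same: plain metal cylinder, 46 mm across, 70 mm tall, z along its axis, origin at the centre of its underside, standing on the table. Filled ones weigh 0.36 to 0.48 kg, empty ones 0.09 to 0.13 kg; neither looks nor number tell which, only the weight. Three to five are present, at most three filled and two empty; None at the start means absent
- can_5: one of up to five canisters that look the same: plain metal cylinder, 46 mm across, 70 mm tall, z along its axis, origin at the centre of its underside, standing on the table. Filled ones weigh 0.36 to 0.48 kg, empty ones 0.09 to 0.13 kg; neither looks nor number tell which, only the weight. Three to five are present, at most three filled and two empty; None at the start means absent
- clamp_left (a joint): angle (rad) of the steel strap clamp at the case's +y end: 0 = down over the lid against its stop, strap 1 mm above the lid's top; grows as it swings up and outward, 1.57 = upright, 2.4 = end of travel. Hinge friction (about 0.06 N m) holds it at any angle; starts at 1.8 to 2.2. Strap 30 mm wide, 5 mm thick, 64 mm long from its hinge
- clamp_right (a joint): angle (rad) of the steel strap clamp at the case's -y end: 0 = down over the lid against its stop, strap 1 mm above the lid's top; grows as it swings up and outward, 1.57 = upright, 2.4 = end of travel. Hinge friction (about 0.06 N m) holds it at any angle; starts at 1.8 to 2.2. Strap 30 mm wide, 5 mm thick, 64 mm long from its hinge
- clamp_left_hinge (a point): hinge axis of clamp_left, 106 mm to the case's +y, 101.5 mm high; the axis runs along the case's x
- clamp_right_hinge (a point): hinge axis of clamp_right, 106 mm to the case's -y, 101.5 mm high; the axis runs along the case's x
- clamp_left_tip (a point): free end of clamp_left's strap, 60 mm from its hinge
- clamp_right_tip (a point): free end of clamp_right's strap, 60 mm from its hinge
- dropper_bottle: small glass bottle, 29 mm across, 84 mm tall, standing; origin under its centre; not to be moved
- low_beaker: low glass beaker, 77 mm across, 46 mm tall, standing; origin under its centre; not to be moved
- conical_flask: glass vessel, 73 mm across, 119 mm tall, standing; origin under its centre; not to be moved
There are look-alikes about, which are no part of the job. What is shaped like the can_2 but brown or purple is not meant.

How it is judged:
On the way, in this order (a step that is already met when the one before it is completed fails the run):
1. every canister is sorted: filled ones (resting with over 2.2 N) upright in the case, empty ones (under 2.2 N) upright in the tray, with the lid still off (((x of can_1 in the frame of case between -0.045 and 0.045 m and y of can_1 in the frame of case between -0.08 and 0.08 m and z of can_1 in the frame of case below 0.014 m and angle between can_1's own z axis and vertical below 0.2 rad and contact force between can_1 and case above 2.2 N) or (x of can_1 in the frame of tray between -0.05 and 0.05 m and y of can_1 in the frame of tray between -0.08 and 0.08 m and z of can_1 in the frame of tray below 0.014 m and angle between can_1's own z axis and vertical below 0.2 rad and contact force between can_1 and tray below 2.2 N)) and ((x of can_2 in the frame of case between -0.045 and 0.045 m and y of can_2 in the frame of case between -0.08 and 0.08 m and z of can_2 in the frame of case below 0.014 m and angle between can_2's own z axis and vertical below 0.2 rad and contact force between can_2 and case above 2.2 N) or (x of can_2 in the frame of tray between -0.05 and 0.05 m and y of can_2 in the frame of tray between -0.08 and 0.08 m and z of can_2 in the frame of tray below 0.014 m and angle between can_2's own z axis and vertical below 0.2 rad and contact force between can_2 and tray below 2.2 N)) and ((x of can_3 in the frame of case between -0.045 and 0.045 m and y of can_3 in the frame of case between -0.08 and 0.08 m and z of can_3 in the frame of case below 0.014 m and angle between can_3's own z axis and vertical below 0.2 rad and contact force between can_3 and case above 2.2 N) or (x of can_3 in the frame of tray between -0.05 and 0.05 m and y of can_3 in the frame of tray between -0.08 and 0.08 m and z of can_3 in the frame of tray below 0.014 m and angle between can_3's own z axis and vertical below 0.2 rad and contact force between can_3 and tray below 2.2 N)) and ((x of can_4 in the frame of case between -0.045 and 0.045 m and y of can_4 in the frame of case between -0.08 and 0.08 m and z of can_4 in the frame of case below 0.014 m and angle between can_4's own z axis and vertical below 0.2 rad and contact force between can_4 and case above 2.2 N) or (x of can_4 in the frame of tray between -0.05 and 0.05 m and y of can_4 in the frame of tray between -0.08 and 0.08 m and z of can_4 in the frame of tray below 0.014 m and angle between can_4's own z axis and vertical below 0.2 rad and contact force between can_4 and tray below 2.2 N)) and ((x of can_5 in the frame of case between -0.045 and 0.045 m and y of can_5 in the frame of case between -0.08 and 0.08 m and z of can_5 in the frame of case below 0.014 m and angle between can_5's own z axis and vertical below 0.2 rad and contact force between can_5 and case above 2.2 N) or (x of can_5 in the frame of tray between -0.05 and 0.05 m and y of can_5 in the frame of tray between -0.08 and 0.08 m and z of can_5 in the frame of tray below 0.014 m and angle between can_5's own z axis and vertical below 0.2 rad and contact force between can_5 and tray below 2.2 N)) and horizontal distance between lid and case above 0.1 m), for 0.2 s.
2. the lid is seated on the loaded case (((x of can_1 in the frame of case between -0.045 and 0.045 m and y of can_1 in the frame of case between -0.08 and 0.08 m and z of can_1 in the frame of case below 0.014 m and angle between can_1's own z axis and vertical below 0.2 rad and contact force between can_1 and case above 2.2 N) or (x of can_1 in the frame of tray between -0.05 and 0.05 m and y of can_1 in the frame of tray between -0.08 and 0.08 m and z of can_1 in the frame of tray below 0.014 m and angle between can_1's own z axis and vertical below 0.2 rad and contact force between can_1 and tray below 2.2 N)) and ((x of can_2 in the frame of case between -0.045 and 0.045 m and y of can_2 in the frame of case between -0.08 and 0.08 m and z of can_2 in the frame of case below 0.014 m and angle between can_2's own z axis and vertical below 0.2 rad and contact force between can_2 and case above 2.2 N) or (x of can_2 in the frame of tray between -0.05 and 0.05 m and y of can_2 in the frame of tray between -0.08 and 0.08 m and z of can_2 in the frame of tray below 0.014 m and angle between can_2's own z axis and vertical below 0.2 rad and contact force between can_2 and tray below 2.2 N)) and ((x of can_3 in the frame of case between -0.045 and 0.045 m and y of can_3 in the frame of case between -0.08 and 0.08 m and z of can_3 in the frame of case below 0.014 m and angle between can_3's own z axis and vertical below 0.2 rad and contact force between can_3 and case above 2.2 N) or (x of can_3 in the frame of tray between -0.05 and 0.05 m and y of can_3 in the frame of tray between -0.08 and 0.08 m and z of can_3 in the frame of tray below 0.014 m and angle between can_3's own z axis and vertical below 0.2 rad and contact force between can_3 and tray below 2.2 N)) and ((x of can_4 in the frame of case between -0.045 and 0.045 m and y of can_4 in the frame of case between -0.08 and 0.08 m and z of can_4 in the frame of case below 0.014 m and angle between can_4's own z axis and vertical below 0.2 rad and contact force between can_4 and case above 2.2 N) or (x of can_4 in the frame of tray between -0.05 and 0.05 m and y of can_4 in the frame of tray between -0.08 and 0.08 m and z of can_4 in the frame of tray below 0.014 m and angle between can_4's own z axis and vertical below 0.2 rad and contact force between can_4 and tray below 2.2 N)) and ((x of can_5 in the frame of case between -0.045 and 0.045 m and y of can_5 in the frame of case between -0.08 and 0.08 m and z of can_5 in the frame of case below 0.014 m and angle between can_5's own z axis and vertical below 0.2 rad and contact force between can_5 and case above 2.2 N) or (x of can_5 in the frame of tray between -0.05 and 0.05 m and y of can_5 in the frame of tray between -0.08 and 0.08 m and z of can_5 in the frame of tray below 0.014 m and angle between can_5's own z axis and vertical below 0.2 rad and contact force between can_5 and tray below 2.2 N)) and z of lid in the frame of case between 0.086 and 0.094 m and x of lid in the frame of case between -0.007 and 0.007 m and y of lid in the frame of case between -0.007 and 0.007 m and angle between the y axis of lid and the y axis of case, either way round below 0.08 rad), for 0.2 s.
3. both clamps are down on the seated lid (z of lid in the frame of case between 0.086 and 0.094 m and x of lid in the frame of case between -0.007 and 0.007 m and y of lid in the frame of case between -0.007 and 0.007 m and angle between the y axis of lid and the y axis of case, either way round below 0.08 rad and value of joint each of clamp_left, clamp_right below 0.07 rad), for 0.2 s.
At the end, for the whole second after the job is handed in: Every filled canister stands upright (within 0.2 rad) on the case's floor; every empty one upright on the tray's floor; the lid is seated (height within 4 mm, centred within 7 mm, square within 0.08 rad) and both clamps are down (below 0.07 rad); all at rest (all of step 3 and ((x of can_1 in the frame of case between -0.045 and 0.045 m and y of can_1 in the frame of case between -0.08 and 0.08 m and z of can_1 in the frame of case below 0.014 m and angle between can_1's own z axis and vertical below 0.2 rad and contact force between can_1 and case above 2.2 N) or (x of can_1 in the frame of tray between -0.05 and 0.05 m and y of can_1 in the frame of tray between -0.08 and 0.08 m and z of can_1 in the frame of tray below 0.014 m and angle between can_1's own z axis and vertical below 0.2 rad and contact force between can_1 and tray below 2.2 N)) and ((x of can_2 in the frame of case between -0.045 and 0.045 m and y of can_2 in the frame of case between -0.08 and 0.08 m and z of can_2 in the frame of case below 0.014 m and angle between can_2's own z axis and vertical below 0.2 rad and contact force between can_2 and case above 2.2 N) or (x of can_2 in the frame of tray between -0.05 and 0.05 m and y of can_2 in the frame of tray between -0.08 and 0.08 m and z of can_2 in the frame of tray below 0.014 m and angle between can_2's own z axis and vertical below 0.2 rad and contact force between can_2 and tray below 2.2 N)) and ((x of can_3 in the frame of case between -0.045 and 0.045 m and y of can_3 in the frame of case between -0.08 and 0.08 m and z of can_3 in the frame of case below 0.014 m and angle between can_3's own z axis and vertical below 0.2 rad and contact force between can_3 and case above 2.2 N) or (x of can_3 in the frame of tray between -0.05 and 0.05 m and y of can_3 in the frame of tray between -0.08 and 0.08 m and z of can_3 in the frame of tray below 0.014 m and angle between can_3's own z axis and vertical below 0.2 rad and contact force between can_3 and tray below 2.2 N)) and ((x of can_4 in the frame of case between -0.045 and 0.045 m and y of can_4 in the frame of case between -0.08 and 0.08 m and z of can_4 in the frame of case below 0.014 m and angle between can_4's own z axis and vertical below 0.2 rad and contact force between can_4 and case above 2.2 N) or (x of can_4 in the frame of tray between -0.05 and 0.05 m and y of can_4 in the frame of tray between -0.08 and 0.08 m and z of can_4 in the frame of tray below 0.014 m and angle between can_4's own z axis and vertical below 0.2 rad and contact force between can_4 and tray below 2.2 N)) and ((x of can_5 in the frame of case between -0.045 and 0.045 m and y of can_5 in the frame of case between -0.08 and 0.08 m and z of can_5 in the frame of case below 0.014 m and angle between can_5's own z axis and vertical below 0.2 rad and contact force between can_5 and case above 2.2 N) or (x of can_5 in the frame of tray between -0.05 and 0.05 m and y of can_5 in the frame of tray between -0.08 and 0.08 m and z of can_5 in the frame of tray below 0.014 m and angle between can_5's own z axis and vertical below 0.2 rad and contact force between can_5 and tray below 2.2 N)) and linear speed of each of lid, can_1, can_2, can_3, can_4, can_5 below 0.02 m/s); the robot touches nothing.
It fails at once if the fingers press on the case or its clamps with more than 40 N (contact force between the fingers and case above 40 N).
It fails at once if the dropper bottle is moved more than 30 mm or tipped (distance of dropper_bottle from where it was at the start of the episode above 0.03 m or angle between dropper_bottle's own z axis and vertical above 0.5 rad).
It fails at once if the low beaker is moved more than 30 mm or tipped (distance of low_beaker from where it was at the start of the episode above 0.03 m or angle between low_beaker's own z axis and vertical above 0.5 rad).
It fails at once if the conical flask is moved more than 30 mm or tipped (distance of conical_flask from where it was at the start of the episode above 0.03 m or angle between conical_flask's own z axis and vertical above 0.5 rad).
Of can_1, can_2, can_3, can_4, can_5 only 3 to 5 are there at a start; the rules pass over those that are not, and their reading is None.
At some moment in a run one of can_1, can_2, can_3, can_4, can_5, lid may be knocked a few centimetres aside while the robot is not near it.
It also fails if it takes over 210 s, if anything falls off the work surface, if the arm or the gripper's body presses on something with over 40 N, if the wrist force passes 120 N, or if a joint passes its speed limit or range.

## Robot

A 7-joint arm with a two-finger parallel gripper is mounted at the origin on a cart in front of the work surface, level with it; the furniture and walls round the work are solid. World frame = base frame: x ahead of the robot, y to its left, z up, the work surface at z = 0. Lengths are in m, angles in rad, forces in N, time in s.
With the tool pointing down it reaches from about 0.4 to 0.85 m from the base axis. Payload 4.4 kg.
Tool frame: the origin (TCP) lies at the very end of the fingers, on their centre line; the grasp point (between the pads) lies 19 mm behind it; z points along the fingers, y is the direction in which the jaws open and shut (so a half turn about z gives the same grasp; the last joint's range is limited). The gripper opens to 94 mm and grips with 3 to 60 N. Pads are 16 mm wide; open, the fingers measure 119 mm over their backs; the gripper's body (75 mm by 177 mm) begins 78 mm behind the grasp point.
Start: joints at [-1.341, 0.628, 0.038, 1.517, -0.027, 0.996, -0.02], TCP at [0.189, 0.622, 0.205] pointing down, gripper open.
Joint ranges: [-3.06, 3.06], [-0.37, 2.12], [-1.25, 1.32], [0.18, 2.47], [-1.1, 4.24], [0.23, 1.98], [-2.94, 2.94]. Speed limits (rad/s): [2.57, 2.57, 3.14, 3.14, 3.14, 3.14, 3.14].

## Interface

Orientations are given as a unit quaternion [w, x, y, z].
In Python, from plant import telemetry, viewer, job_done, find_in, mark_of gives the robot as it stands.
- The arm moves only by the tool drive_tool, never from a script. Its argument "series" is one flat list of numbers, 7 for each row, row after row: the finger opening in mm, from 0 to 94, then the shift along the tool's x, y, z in mm, then the turn, a rotation vector about the tool's x, y, z in degrees. A call has 1 to 20 rows; each row shifts and turns the commanded pose from where the row before left it, along the tool's axes as they then stand; what a row does not reach is not made up. A row lasts 1/12 s, in which the tool goes at most 41.7 mm and 7.16 degrees, less where a joint would pass 70% of its speed; a pose out of reach is approached as far as the arm can. A call with a gripper value outside its range is refused whole. The fingers move at their own pace and stop on an object; "grip_force" is the grip in N (left out, the last holds). Time passes only in rows, so rows that do not move let the fingers close. It gives the time, the measured TCP pose, the force and the opening at its end, in the units of the state.
- telemetry.sense(): the state, without advancing time (a new reading comes with each control period).
- viewer.snapshot(name): name is "scene" or "top" or "wrist"; returns a dict with "color" (420x560x3 uint8, red, green, blue), "z_map" (420x560 float32, m along the optical axis (not along the pixel's ray), 0 where there is no reading), "mtx" (3x3 intrinsics, pixels), "distortion" ([k1, k2, p1, p2, k3] as OpenCV has them; the pictures are not rectified), "origin" and "attitude" of the camera in the world; the wrist camera has in their place "mount" (4x4, takes a point from camera to tool coordinates, whose origin is the TCP and whose axes are the flange's). Camera axes: x right, y down, z forward; pixel columns grow to the right and rows downward; lengths in m; the calibration is good to about 2 mm. A picture is of the moment at which its call begins: read the wrist's pose just before it.
- job_done(): hands the job in, once; it reports no verdict.
Trained networks look in the newest picture that a camera, given by its name, has taken for a name from the list of things; names that differ only in an ending like _2 or _b are one class to them, and where a whole thing is asked for, a point or a joint stands for the part that bears it (a point fixed in the world has none). Each returns a list of dicts, best first, with "conf" (0 to 1); they miss things now and then, are a little off and sometimes report something else, mostly with a low value. They report only what shows in the picture. A call takes as long as a camera call. They do not tell look-alikes from the thing itself.
- find_in(camera, thing): "bbox" ([left, top, right, bottom] in pixels, round what is visible of it).
- mark_of(camera, thing): "at" ([column, row] in pixels: a listed point, or the origin of a listed thing).
The state is a dict: "time_s": time; "qpos": joint angles; "qvel": joint speeds; "tau": joint torques, N m; "tool_pos": TCP position; "tcp_rot": TCP orientation; "wrist_force": force on the tool from outside, world axes, zero at the start; "torque": the same for the moment, N m; "grip_width": finger opening in m.
Only numpy, scipy, OpenCV 4.12 (cv2) and the standard library are available. Lean on these libraries where they do the work, as an engineer would, in place of code of your own. Each camera call takes 0.05 s, during which the arm holds its last target. There are 200 camera calls.

## Working session

There is one attempt and no reset: what is moved stays moved. The work goes in short steps, Python scripts to look and compute and a tool call to move; the robot and the scene stay as the last step left them, time stands still between calls to the robot, and variables do not carry over. Pictures are saved under pics/ and viewed, about 12 in all and at most 16, crops included, and the job is handed in when it is done.

Besides the shell and the picture viewer there is one more tool, called after "Call:" as a command line: name --argument value ..., lists and objects as JSON in quotes. drive_tool: Moves the arm, as the interface text tells. Its arguments: {"type":"object","properties":{"series":{"type":"array"},"grip_force":{"type":"number"}},"required":["series"]}

```bash
ls; mkdir -p pics; cat > h.py <<'E'
import numpy as np, cv2
from scipy.spatial.transform import Rotation as R
from plant import telemetry, viewer, job_done, find_in, mark_of
def Q(q): return R.from_quat([q[1],q[2],q[3],q[0]]).as_matrix()
def att(a):
    a=np.array(a,float)
    return a if a.shape==(3,3) else Q(a)
def snap(n):
    s=telemetry.sense(); d=viewer.snapshot(n)
    if 'mount' in d:
        T=np.eye(4);T[:3,:3]=Q(s['tcp_rot']);T[:3,3]=s['tool_pos'];T=T@np.array(d['mount'])
        d['R'],d['t']=T[:3,:3],T[:3,3]
    else: d['R'],d['t']=att(d['attitude']),np.array(d['origin'],float)
    return d
def save(d,name): cv2.imwrite('pics/'+name,d['color'][:,:,::-1])
def rays(d,px):
    u=cv2.undistortPoints(np.array(px,float).reshape(-1,1,2),np.array(d['mtx']),np.array(d['distortion'],float))[:,0]
    return np.c_[u,np.ones(len(u))]
def onz(d,px,z):
    r=rays(d,px)@d['R'].T
    return d['t']+r*((z-d['t'][2])/r[:,2])[:,None]
def cloud(d):
    h,w=d['z_map'].shape;g=np.stack(np.meshgrid(np.arange(w),np.arange(h)),-1).reshape(-1,2)
    P=(rays(d,g)*d['z_map'].reshape(-1,1))@d['R'].T+d['t']
    P[d['z_map'].ravel()==0]=np.nan
    return P.reshape(h,w,3)
E
python3 - <<'E'
from h import *
s=telemetry.sense();print(s)
for n in('top','scene'):
    d=snap(n);save(d,n+'0.png');print(n,d['t'],d['R'].round(2).tolist(),d['mtx'])
    C=cloud(d)
    for th in('case','lid','tray','can_1','dropper_bottle','low_beaker','conical_flask'):
        for f in find_in(n,th):
            b=np.array(f['bbox']);c=((b[:2]+b[2:])/2).astype(int)
            print(th,round(f['conf'],2),b.round().tolist(),C[min(c[1],419),min(c[0],559)].round(3))
    for th in('case','lid','tray','lid_handle','clamp_left_tip','clamp_right_tip','clamp_left_hinge','clamp_right_hinge'):
        print(th,[(round(f['conf'],2),np.round(f['at']).tolist()) for f in mark_of(n,th)])
E
```

```text
pics
{'time_s': 0.0, 'qpos': array([-1.34078353,  0.62931668,  0.03843081,  1.51836162, -0.02699802,
        0.99629087, -0.02002396]), 'qvel': array([ 0.00019753, -0.0010005 ,  0.00046301, -0.00032144, -0.00025852,
        0.00180471, -0.00180881]), 'tau': array([ 5.64630795e-05, -5.49709761e+01,  1.14366677e+00, -1.86630034e+01,
       -5.21877548e-02,  2.34771695e-02,  1.61275893e-04]), 'tool_pos': array([0.18925937, 0.62114233, 0.20457505]), 'tcp_rot': array([-1.28067504e-04,  1.47374435e-01,  9.89080337e-01, -9.20587510e-04]), 'wrist_force': array([-0.11593896,  0.35612073,  0.55117435]), 'torque': array([-0.02871985,  0.06777529,  0.00768673]), 'grip_width': 0.09430502419339183}
top [ 4.11031623e-01 -5.84396229e-04  1.69136162e+00] [[0.01, -1.0, 0.1], [-1.0, -0.01, 0.0], [-0.0, -0.1, -1.0]] [[498.69364166   0.         275.50062844]
 [  0.         498.69364166 206.03124959]
 [  0.           0.           1.        ]]
lid 0.73 [117.0, 220.0, 172.0, 262.0] [0.449 0.439 0.051]
lid 0.4 [242.0, 217.0, 262.0, 232.0] [0.509 0.08  0.073]
tray 0.64 [378.0, 218.0, 437.0, 263.0] [ 0.465 -0.
[... 1587 characters left out ...]
212 0.068]
can_1 0.61 [290.0, 247.0, 307.0, 272.0] [0.42  0.113 0.064]
can_1 0.56 [265.0, 232.0, 282.0, 261.0] [0.505 0.107 0.07 ]
dropper_bottle 0.67 [260.0, 166.0, 268.0, 187.0] [ 0.693 -0.189  0.047]
low_beaker 0.94 [178.0, 283.0, 204.0, 311.0] [0.659 0.328 0.002]
conical_flask 0.79 [287.0, 134.0, 305.0, 170.0] [ 0.63  -0.33   0.082]
case [(0.65, [308.0, 210.0])]
lid [(0.55, [231.0, 364.0]), (0.29, [296.0, 163.0])]
tray [(0.59, [324.0, 171.0])]
lid_handle [(0.72, [232.0, 356.0])]
clamp_left_tip [(0.73, [251.0, 280.0]), (0.7, [295.0, 193.0])]
clamp_right_tip [(0.49, [324.0, 154.0])]
clamp_left_hinge [(0.94, [297.0, 209.0]), (0.17, [188.0, 303.0])]
clamp_right_hinge [(0.71, [324.0, 166.0])]
```

```bash
python3 - <<'E'
import cv2
a=cv2.imread('pics/top0.png')[140:290,100:460]
cv2.imwrite('pics/topc.png',cv2.resize(a,None,fx=2.2,fy=2.2,interpolation=cv2.INTER_CUBIC))
E
```

```text
(no output)
```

View pics/topc.png

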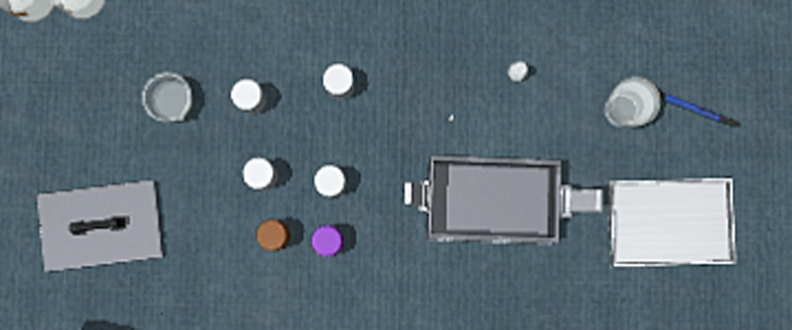

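View pics/scene0.png

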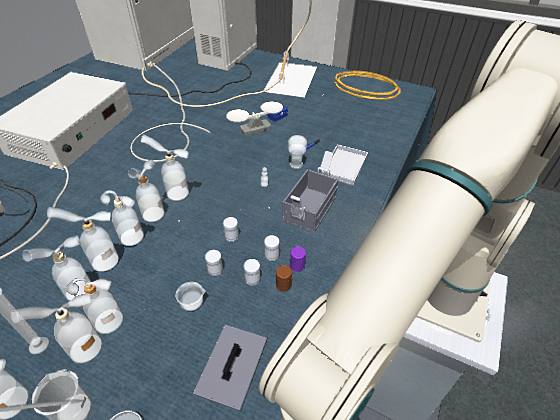

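Four white canisters (crop px 247,95; 338,79; 258,173; 330,181). Confusable: brown (272,235) and purple (326,240) – excluded. Lid is left, tray right of the case; the clamps are swung outward.

```bash
python3 - <<'E'
from h import *
d=snap('top');C=cloud(d);Z=C[:,:,2];col=d['color'].astype(int)
print('table z',np.nanmedian(Z[200:210,270:280]))
m=((Z>0.06)&(Z<0.085)&(C[:,:,0]<0.75)&(C[:,:,1]<0.3)&(C[:,:,1]>0)).astype(np.uint8)
m[(col.min(2)<150)&(Z<0.2)]*=1
n,l,st,ce=cv2.connectedComponentsWithStats(m)
for i in range(1,n):
    if st[i,4]>40:
        print('can px',ce[i].round(1),st[i],'xy',onz(d,ce[i],0.07)[0].round(4),col[l==i].mean(0).round())
def rect(mask,name,z):
    n,l,st,ce=cv2.connectedComponentsWithStats(mask.astype(np.uint8))
    i=1+np.argmax(st[1:,4]);v,u=np.where(l==i)
    P=onz(d,np.c_[u,v],z)[:,:2]
    r=cv2.minAreaRect((P*1000).astype(np.float32));print(name,len(P),np.round(r[0],1),np.round(r[1],1),r[2],np.median(Z[l==i]))
X,Y=C[:,:,0],C[:,:,1]
rect((Z>0.08)&(Z<0.1)&(Y<0.04)&(Y>-0.28)&(X<0.62),'case rim',0.09)
rect((Z>0.006)&(Z<0.03)&(Y>0.3)&(X<0.58)&(X>.3),'lid',0.016)
rect((Z>0.04)&(Z<0.07)&(Y>0.3)&(X<0.58)&(X>.3),'handle',0.059)
rect((Z>0.015)&(Z<0.03)&(Y<-0.3)&(X<0.58),'tray rim',0.024)
rect((Z>0.105)&(Z<0.2)&(Y<0.04)&(Y>-0.12)&(X<0.6),'clampL',0.14)
rect((Z>0.105)&(Z<0.2)&(Y<-.2)&(Y>-0.35)&(X<0.6),'clampR',0.12)
E
```

```text
table z 0.0006041938250290757
can px [253.2 176.2] [247 170  14  14 152] xy [0.6667 0.0792 0.07  ] [224. 228. 231.]
can px [211.5 182.9] [205 176  14  14 150] xy [0.6429 0.2164 0.07  ] [226. 231. 234.]
can px [216.9 218.4] [210 212  14  14 144] xy [0.5261 0.1954 0.07  ] [236. 239. 242.]
can px [249.5 222.3] [243 216  14  14 157] xy [0.515  0.0886 0.07  ] [228. 232. 234.]
can px [222.7 246.2] [216 240  14  14 155] xy [0.4358 0.1745 0.07  ] [153. 107.  74.]
can px [247.8 248.6] [241 242  15  14 158] xy [0.4294 0.0926 0.07  ] [156.  91. 203.]
case rim 405 [ 491.7 -151.5] [203.1 117. ] 88.5337142944336 0.08955416372569425
lid 1884 [448.9 446.6] [138.7 195.5] 6.741918087005615 0.016113427579056983
handle 89 [379.2 803.8] [64.1 39.7] 2.6614081859588623 0.05539372247673957
tray rim 76 [ 465.6 -521.7] [129.4  17.4] 3.4077577590942383 0.023084224681826027
clampL 247 [ 51.5 -14.5] [108.   39.3] 77.08930969238281 0.14823984911502253
clampR 150 [ 490.4 -279.7] [28.5 51.3] 0.610848605632782 0.13206017806342385
```

Call:
drive_tool --series '[94, 0, 0, 0, 0, 0, 7, 94, 0, 0, 0, 0, 0, 7, 94, 0, 0, 0, 0, 0, 7, 94, 0, 0, 0, 0, 0, 7, 94, 0, 0, 0, 0, 0, 7, 94, 0, 0, 0, 0, 0, 7, 94, 0, 0, 0, 0, 0, 7, 94, 0, 0, 0, 0, 0, 7, 94, 0, 0, 0, 0, 0, 7, 94, 0, 0, 0, 0, 0, 7, 94, 0, 0, 0, 0, 0, 4.6, 94, -30, 24, 0, 0, 0, 0, 94, -30, 24, 0, 0, 0, 0, 94, -30, 24, 0, 0, 0, 0, 94, -30, 24, 0, 0, 0, 0, 94, -30, 24, 0, 0, 0, 0, 94, 0, 0, 0, 0, 0, 0]' --grip_force 30

```text
time_s: 3.07
tool_pos: [0.3118, 0.461, 0.2063]
tcp_rot: [0.002, 0.721, 0.693, -0.0]
wrist_force: [0.4, -1.4, 0.5]
grip_width: 0.0938
```

```bash
cat >> h.py <<'E'
def go(x,y,z,yaw=-1.5):
    s=telemetry.sense();M=Q(s['tcp_rot']);a=np.radians(yaw)
    ty=np.array([np.cos(a),np.sin(a),0]);tz=np.array([0,0,-1.]);T=np.c_[np.cross(ty,tz),ty,tz]
    rv=np.degrees(R.from_matrix(M.T@T).as_rotvec());dp=M.T@(np.array([x,y,z])-s['tool_pos'])*1000
    print('t',round(s['time_s'],2),'pos',s['tool_pos'].round(4),'F',s['wrist_force'].round(2),'w',round(s['grip_width'],4),'\n shift',dp.round(1),'turn',rv.round(1),'rows>=',round(max(np.linalg.norm(dp)/41,np.linalg.norm(rv)/7.1),1))
E
```

Call:
drive_tool --series '[94, -30, 24, 0, 0, 0, 0, 94, -30, 24, 0, 0, 0, 0, 94, -30, 24, 0, 0, 0, 0, 94, -30, 24, 0, 0, 0, 0, 94, -30, 24, 0, 0, 0, 0, 94, -30, 24, 0, 0, 0, 0, 94, -30, 24, 0, 0, 0, 0, 94, -30, 24, 0, 0, 0, 0, 94, -30, 24, 0, 0, 0, 0, 94, 0, 0, 0, 0, 0, 0, 94, 0, 0, 0, 0, 0, 0]'

```text
time_s: 3.98
tool_pos: [0.5154, 0.1904, 0.2056]
tcp_rot: [0.0, 0.719, 0.695, 0.0]
wrist_force: [-1.1, 0.9, -0.2]
grip_width: 0.094
```

```bash
cat >> h.py <<'E'
def cans(d,z=0.07,smin=150,zlo=0.05,zhi=0.09):
    C=cloud(d);Z=C[:,:,2];c=d['color'].astype(int)
    sat=c.max(2)-c.min(2)
    m=((Z>zlo)&(Z<zhi)&(sat<40)).astype(np.uint8)
    n,l,st,ce=cv2.connectedComponentsWithStats(m)
    for i in range(1,n):
        if st[i,4]>smin:
            zz=np.median(Z[l==i]);top=(l==i)&(Z>zz-0.006)
            v,u=np.where(top);P=onz(d,np.c_[u,v],z)
            (cx,cy),r=cv2.minEnclosingCircle((P[:,:2]*1000).astype(np.float32))
            print('can',ce[i].round(),st[i,4],'circ',round(cx,1),round(cy,1),'r',round(r,1),'mean',(P.mean(0)*1000).round(1),'z',round(zz,4))
E
python3 - <<'E'
from h import *
go(.526,.195,.05)
d=snap('wrist');save(d,'w1.png');cans(d)
print(d['mount'] )
E
```

```text
t 3.98 pos [0.5154 0.1904 0.2056] F [-1.12  0.93 -0.22] w 0.094 
 shift [  5.   10.3 155.7] turn [ 0.   0.  -0.4] rows>= 3.8
can [399. 166.] 1683 circ 645.0 217.1 r 23.7 mean [645.1 217.4  70. ] z 0.0709
can [291. 189.] 1455 circ 527.8 196.4 r 23.0 mean [527.8 196.6  70. ] z 0.0709
can [284. 276.] 1302 circ 518.2 90.9 r 24.0 mean [518.  91.  70.] z 0.0709
can [417. 274.] 718 circ 670.1 82.1 r 23.5 mean [676.3  86.9  70. ] z 0.0708
can [267. 379.] 1932 circ 494.0 -69.1 r 63.4 mean [488.6 -60.1  70. ] z 0.0678
[[ 1.63383348e-04 -9.63055130e-01 -2.69304271e-01  7.78709215e-02]
 [ 9.99999467e-01 -1.17220842e-04  1.02587825e-03 -2.26129461e-04]
 [-1.01954538e-03 -2.69304295e-01  9.63054597e-01 -1.80294747e-01]
 [ 0.00000000e+00  0.00000000e+00  0.00000000e+00  1.00000000e+00]]
```

View pics/w1.png

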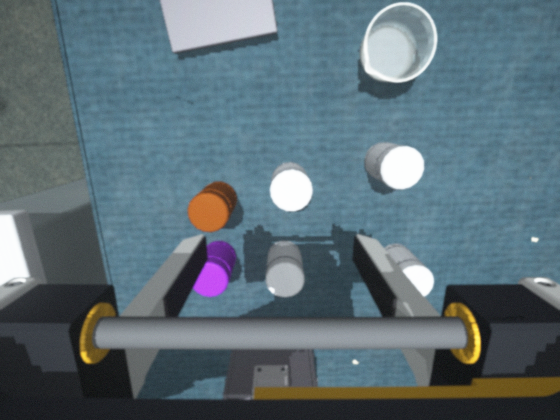

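Call:
drive_tool --series '[70, 3, 6, 0, 0, 0, 0, 70, 3, 6, 0, 0, 0, 0, 70, 0, 0, 35, 0, 0, 0, 70, 0, 0, 35, 0, 0, 0, 70, 0, 0, 35, 0, 0, 0, 70, 0, 0, 35, 0, 0, 0, 70, 0, 0, 25, 0, 0, 0, 70, 0, 0, 13, 0, 0, 0, 40, 0, 0, 0, 0, 0, 0, 40, 0, 0, 0, 0, 0, 0, 40, 0, 0, 0, 0, 0, 0, 40, 0, 0, 0, 0, 0, 0, 40, 0, 0, 0, 0, 0, 0, 40, 0, 0, -15, 0, 0, 0, 40, 0, 0, -25, 0, 0, 0, 40, 0, 0, -35, 0, 0, 0, 40, 0, 0, -35, 0, 0, 0, 40, 0, 0, 0, 0, 0, 0, 40, 0, 0, 0, 0, 0, 0, 40, 0, 0, 0, 0, 0, 0]'

```text
time_s: 5.7
tool_pos: [0.5248, 0.1986, 0.1369]
tcp_rot: [-0.001, 0.716, 0.698, -0.001]
wrist_force: [-0.2, -0.5, -4.2]
grip_width: 0.0457
```

```bash
python3 - <<'E'
from h import *
go(.4917,-.1505,.14)
E
```

```text
t 5.7 pos [0.5248 0.1986 0.1369] F [-0.15 -0.48 -4.15] w 0.0457 
 shift [-349.9  -23.8   -3. ] turn [-0.1  0.  -0. ] rows>= 8.6
```

Call:
drive_tool --series '[40, 0, 0, -35, 0, 0, 0, 40, 0, 0, -38, 0, 0, 0, 40, -35, -2, 0, 0, 0, 0, 40, -35, -2, 0, 0, 0, 0, 40, -35, -2, 0, 0, 0, 0, 40, -35, -2, 0, 0, 0, 0, 40, -35, -2, 0, 0, 0, 0, 40, -35, -3, 0, 0, 0, 0, 40, -35, -3, 0, 0, 0, 0, 40, -35, -3, 0, 0, 0, 0, 40, -35, -3, 0, 0, 0, 0, 40, -35, -2, 0, 0, 0, 0, 40, 0, 0, 0, 0, 0, 0, 40, 0, 0, 0, 0, 0, 0]'

```text
time_s: 6.87
tool_pos: [0.4906, -0.1529, 0.2087]
tcp_rot: [-0.001, 0.719, 0.695, -0.001]
wrist_force: [0.2, 0.5, -4.1]
grip_width: 0.0457
```

```bash
python3 - <<'E'
from h import *
go(.4917,-.1505,.2)
d=snap('wrist');save(d,'w2.png');C=cloud(d);X,Y,Z=C[:,:,0],C[:,:,1],C[:,:,2]
m=(abs(Z-.09)<.006)&(X>.4)&(X<.58)&(Y>-.29)&(Y<-.02)
v,u=np.where(m);P=onz(d,np.c_[u,v],.09)[:,:2]*1000
print(len(P),P.min(0),P.max(0),cv2.minAreaRect(P.astype(np.float32)))
for th in('case','clamp_left_hinge','clamp_right_hinge'):
    for f in mark_of('wrist',th): print(th,f, onz(d,f['at'],0 if th=='case' else .1015)[0].round(4))
E
```

```text
t 6.87 pos [ 0.4906 -0.1529  0.2087] F [ 0.23  0.53 -4.08] w 0.0457 
 shift [2.5 1.  8.7] turn [-0.2  0.  -0.4] rows>= 0.2
2838 [ 432.67244705 -201.08293626] [555.14102547 -50.88945494] ((493.909423828125, -125.47251892089844), (148.347412109375, 119.83566284179688), 88.60498809814453)
case {'at': [281.8, 183.7], 'conf': 0.62} [ 0.4928 -0.1543  0.    ]
clamp_left_hinge {'at': [281.4, 88.8], 'conf': 0.71} [ 0.4953 -0.0471  0.1015]
```

View pics/w2.png

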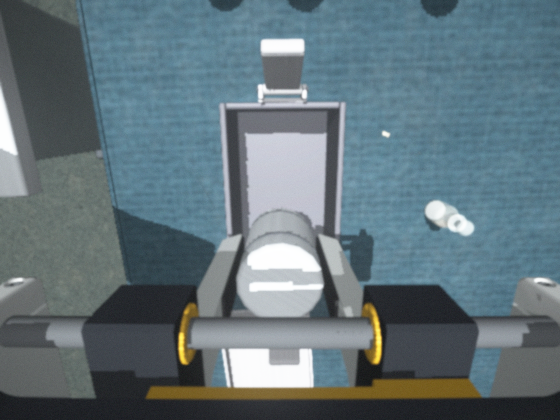

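Call:
drive_tool --series '[40, 0, 1, 39, 0, 0, 0, 40, 0, 1, 39, 0, 0, 0, 40, 0, 0, 39, 0, 0, 0, 40, 0, 0, 35, 0, 0, 0, 40, 0, 0, 14, 0, 0, 0, 40, 0, 0, 6, 0, 0, 0, 40, 0, 0, 0, 0, 0, 0, 62, 0, 0, 0, 0, 0, 0, 62, 0, 0, 0, 0, 0, 0, 62, 0, 0, 0, 0, 0, 0, 62, 0, 0, -20, 0, 0, 0, 62, 0, 0, -38, 0, 0, 0, 62, 0, 0, -38, 0, 0, 0, 62, 0, 0, -38, 0, 0, 0, 70, 0, 0, -38, 0, 0, 0, 70, 35, 2.7, 0, 0, 0, 0, 70, 35, 2.7, 0, 0, 0, 0, 70, 35, 2.7, 0, 0, 0, 0, 70, 35, 2.7, 0, 0, 0, 0, 70, 0, 0, 0, 0, 0, 0]'

```text
time_s: 8.73
tool_pos: [0.5104, -0.0023, 0.2116]
tcp_rot: [-0.001, 0.713, 0.701, 0.003]
wrist_force: [-1.0, 0.1, -0.9]
grip_width: 0.0699
```

```bash
python3 - <<'E'
from h import *
go(.518,.091,.21)
d=snap('wrist');save(d,'w3.png');cans(d,smin=500)
E
```

```text
t 8.73 pos [ 0.5104 -0.0023  0.2116] F [-0.99  0.14 -0.86] w 0.0699 
 shift [93.4  6.1  2.1] turn [ 0.1 -0.3  0.6] rows>= 2.3
can [285. 108.] 1623 circ 518.1 89.2 r 22.8 mean [518.1  89.4  70. ] z 0.0709
can [430. 115.] 1826 circ 669.4 80.0 r 23.7 mean [669.5  80.   70. ] z 0.0709
can [274. 241.] 987 circ 502.4 -62.6 r 55.5 mean [504.4 -58.9  70. ] z 0.069
can [269. 305.] 817 circ 494.7 -153.3 r 22.9 mean [ 494.7 -144.9   70. ] z 0.0753
can [266. 373.] 2287 circ 490.3 -232.8 r 65.1 mean [ 488.8 -247.9   70. ] z 0.0719
```

Call:
drive_tool --series '[70, 31, 2, 0, 0, 0, 0, 70, 31, 2, 0, 0, 0, 0, 70, 31, 2, 0, 0, 0, 0, 70, 0, 0, 39, 0, 0, 0, 70, 0, 0, 39, 0, 0, 0, 70, 0, 0, 39, 0, 0, 0, 70, 0, 0, 38, 0, 0, 0, 70, 0, 0, 20, 0, 0, 0, 70, 0, 0, 8, 0, 0, 0, 40, 0, 0, 0, 0, 0, 0, 40, 0, 0, 0, 0, 0, 0, 40, 0, 0, 0, 0, 0, 0, 40, 0, 0, 0, 0, 0, 0, 40, 0, 0, -25, 0, 0, 0, 40, 0, 0, -39, 0, 0, 0, 40, 0, 0, -39, 0, 0, 0, 40, 0, 0, -39, 0, 0, 0, 40, 0, 0, -39, 0, 0, 0, 40, 0, 0, 0, 0, 0, 0, 40, 0, 0, 0, 0, 0, 0]'

```text
time_s: 10.45
tool_pos: [0.5195, 0.0822, 0.2116]
tcp_rot: [0.001, 0.716, 0.698, 0.003]
wrist_force: [-0.4, -0.7, -2.2]
grip_width: 0.0456
```

```bash
python3 - <<'E'
from h import *
go(.4945,-.096,.21)
go(.465,-.4,.21)
E
```

```text
t 10.45 pos [0.5195 0.0822 0.2116] F [-0.39 -0.69 -2.23] w 0.0456 
 shift [-178.8  -20.2    1.1] turn [ 0.4 -0.1 -0. ] rows>= 4.4
t 10.45 pos [0.5195 0.0822 0.2116] F [-0.39 -0.69 -2.23] w 0.0456 
 shift [-4.835e+02 -4.170e+01  2.000e-01] turn [ 0.4 -0.1 -0. ] rows>= 11.8
```

Call:
drive_tool --series '[40, 0, 0, 0, 0, 0, 0, 40, 0, 0, 0, 0, 0, 0, 40, 0, 0, 0, 0, 0, 0]'

```text
time_s: 10.7
tool_pos: [0.5166, 0.0816, 0.2071]
tcp_rot: [-0.001, 0.717, 0.697, -0.001]
wrist_force: [-0.2, -0.6, -1.2]
grip_width: 0.0457
```

Call:
drive_tool --series '[40, 0, 0, 0, 0, 0, 0]'

```text
time_s: 10.78
tool_pos: [0.5169, 0.0815, 0.2072]
tcp_rot: [-0.001, 0.717, 0.697, -0.001]
wrist_force: [0.8, -0.8, -1.7]
grip_width: 0.0457
```

Call:
drive_tool --series '[40, 0, 0, 0, 0, 0, 0]'

```text
time_s: 10.87
tool_pos: [0.5172, 0.0815, 0.2075]
tcp_rot: [-0.0, 0.717, 0.697, -0.001]
wrist_force: [-0.5, 0.2, -0.6]
grip_width: 0.0454
```

```bash
python3 - <<'E'
from h import *
for i in range(5):
    print(telemetry.sense()['wrist_force'].round(2),telemetry.sense()['tau'].round(2)); d=snap('top')
C=cloud(d);Z=C[:,:,2];X,Y=C[:,:,0],C[:,:,1]
m=(Z>0.012)&(Z<0.035)&(Y<-0.3)&(Y>-.6)&(X<0.56)&(X>.36)
v,u=np.where(m);P=onz(d,np.c_[u,v],.024)[:,:2]*1000
print(len(P),P.min(0),P.max(0),cv2.minAreaRect(P.astype(np.float32)))
m=(Z>0.0)&(Z<0.035)&(Y<-0.34)&(Y>-.56)&(X<0.56)&(X>.36)&(d['color'].min(2)>150)
v,u=np.where(m);P=onz(d,np.c_[u,v],.012)[:,:2]*1000
print(len(P),P.min(0),P.max(0),cv2.minAreaRect(P.astype(np.float32)))
for th in('tray','lid','case'):
  for f in mark_of('top',th): print(th,f,onz(d,f['at'],{'tray':0,'lid':.008,'case':0}[th])[0].round(4))
E
```

```text
[-0.49  0.25 -0.64] [-3.000e-02 -4.259e+01  4.750e+00 -1.637e+01 -5.000e-02  3.000e-02
  0.000e+00]
[-0.66 -1.08 -0.58] [-2.000e-02 -4.252e+01  4.740e+00 -1.638e+01 -5.000e-02  3.000e-02
  0.000e+00]
[ 1.1  -0.16 -1.27] [-1.000e-02 -4.247e+01  4.740e+00 -1.639e+01 -5.000e-02  3.000e-02
  0.000e+00]
[ 0.67 -0.05 -2.11] [-0.000e+00 -4.244e+01  4.750e+00 -1.640e+01 -5.000e-02  3.000e-02
  0.000e+00]
[-0.45  0.19 -0.93] [ 0.000e+00 -4.242e+01  4.750e+00 -1.641e+01 -5.000e-02  2.000e-02
  0.000e+00]
354 [ 396.91913837 -533.73629528] [ 549.40399325 -327.18774505] ((473.3638000488281, -430.7560729980469), (151.71546936035156, 206.85519409179688), 0.3861435353755951)
1756 [ 396.81757083 -533.11834109] [ 530.6624458  -343.01964443] ((463.43194580078125, -437.5072326660156), (131.1409149169922, 191.7705078125), 2.108692169189453)
tray {'at': [405.4, 241.4], 'conf': 0.78} [ 0.4607 -0.4403  0.    ]
tray {'at': [288.8, 228.7], 'conf': 0.49} [ 0.4994 -0.0412  0.    ]
lid {'at': [143.0, 241.9], 'conf': 0.57} [0.4467 0.4542 0.008 ]
case {'at': [318.7, 231.8], 'conf': 0.67} [ 0.4902 -0.1429  0.    ]
```

Call:
drive_tool --series '[40, -38, -2.5, 0, 0, 0, 0, 40, -38, -2.5, 0, 0, 0, 0, 40, -38, -2.5, 0, 0, 0, 0, 40, -38, -2.5, 0, 0, 0, 0, 40, -38, -2.5, 0, 0, 0, 0, 40, -38, -2.5, 0, 0, 0, 0, 40, -38, -2.5, 0, 0, 0, 0, 40, -38, -2.5, 0, 0, 0, 0, 40, -38, -2.5, 0, 0, 0, 0, 40, -38, -2.5, 0, 0, 0, 0, 40, -38, -2.5, 0, 0, 0, 0, 40, -38, -2.5, 0, 0, 0, 0, 40, -38, -2.5, 0, 0, 0, 0, 40, -38, -2.5, 0, 0, 0, 0, 40, -38, -2.5, 0, 0, 0, 0, 40, 0, 0, 0, 0, 0, 0, 40, 0, 0, 0, 0, 0, 0, 40, 0, 0, 0, 0, 0, 0]'

```text
time_s: 12.77
tool_pos: [0.4649, -0.4863, 0.2079]
tcp_rot: [-0.001, 0.717, 0.697, 0.0]
wrist_force: [-0.4, 0.8, -1.3]
grip_width: 0.0456
```

```bash
python3 - <<'E'
from h import *
go(.465,-.4905,.034)
d=snap('wrist');save(d,'w4.png');cans(d,z=.25,smin=500,zlo=.2,zhi=.27)
E
```

```text
t 12.77 pos [ 0.4649 -0.4863  0.2079] F [-0.45  0.75 -1.32] w 0.0456 
 shift [ -4.4   0.3 173.9] turn [-0.  -0.1 -0.1] rows>= 4.2
can [279. 256.] 9918 circ 464.7 -488.5 r 40.3 mean [ 465.  -478.3  250. ] z 0.2492
```

View pics/w4.png

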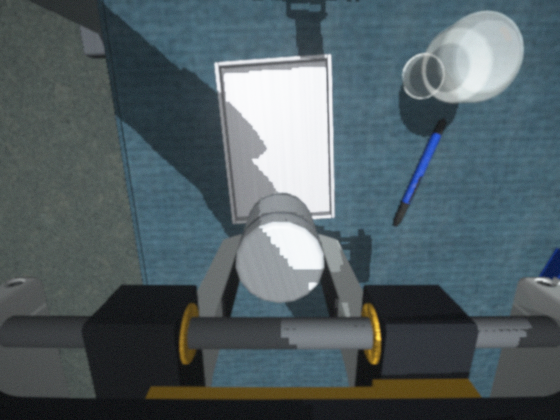

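```bash
python3 - <<'E'
from h import *
d=snap('wrist')
print(onz(d,[[217,62],[331,55],[334,217],[234,222]],.024).round(4))
C=cloud(d);Z=C[:,:,2];print('can top y by rows',[ (r,C[r,280].round(3)) for r in (200,215,230,245,260,275,290)])
E
```

```text
[[ 0.3997 -0.3418  0.024 ]
 [ 0.5264 -0.3379  0.024 ]
 [ 0.5337 -0.5261  0.024 ]
 [ 0.4064 -0.5295  0.024 ]]
can top y by rows [(200, array([ 0.467, -0.455,  0.205])), (215, array([ 0.466, -0.456,  0.236])), (230, array([ 0.466, -0.459,  0.25 ])), (245, array([ 0.466, -0.467,  0.25 ])), (260, array([ 0.466, -0.474,  0.251])), (275, array([ 0.466, -0.483,  0.25 ])), (290, array([ 0.465, -0.492,  0.25 ]))]
```

Call:
drive_tool --series '[40, -1, 1, 39, 0, 0, 0, 40, -1, 1, 39, 0, 0, 0, 40, 0, 0, 39, 0, 0, 0, 40, 0, 0, 39, 0, 0, 0, 40, 0, 0, 12, 0, 0, 0, 40, 0, 0, 7, 0, 0, 0, 40, 0, 0, 0, 0, 0, 0, 62, 0, 0, 0, 0, 0, 0, 62, 0, 0, 0, 0, 0, 0, 62, 0, 0, 0, 0, 0, 0, 62, 0, 0, -20, 0, 0, 0, 62, 0, 0, -38, 0, 0, 0, 62, 0, 0, -38, 0, 0, 0, 62, 0, 0, -38, 0, 0, 0, 70, 0, 0, -38, 0, 0, 0, 70, 36, 12, 0, 0, 0, 0, 70, 36, 12, 0, 0, 0, 0, 70, 36, 12, 0, 0, 0, 0, 70, 0, 0, 0, 0, 0, 0, 70, 0, 0, 0, 0, 0, 0]'

```text
time_s: 14.53
tool_pos: [0.5079, -0.3791, 0.2063]
tcp_rot: [0.0, 0.715, 0.699, 0.001]
wrist_force: [0.3, -0.6, 0.6]
grip_width: 0.0699
```

```bash
python3 - <<'E'
from h import *
go(.6694,.08,.21)
d=snap('wrist');save(d,'w5.png');cans(d,z=.074,smin=300)
E
```

```text
t 14.53 pos [ 0.5079 -0.3791  0.2063] F [ 0.35 -0.58  0.64] w 0.0699 
 shift [462.4 151.6  -3. ] turn [ 0.1 -0.1  0.3] rows>= 11.9
can [205.  40.] 871 circ 449.4 -221.2 r 32.5 mean [ 440.2 -226.1   74. ] z 0.0739
can [309.  46.] 586 circ 530.8 -223.6 r 33.3 mean [ 539.7 -233.8   74. ] z 0.0759
can [467.   7.] 377 circ 688.8 -199.0 r 14.1 mean [ 686.3 -201.6   74. ] z 0.0622
can [248. 278.] 1388 circ 468.4 -479.3 r 23.8 mean [ 468.5 -478.9   74. ] z 0.0747
```

Call:
drive_tool --series '[70, 35.6, 11.7, 0, 0, 0, 0, 70, 35.6, 11.7, 0, 0, 0, 0, 70, 35.6, 11.7, 0, 0, 0, 0, 70, 35.6, 11.7, 0, 0, 0, 0, 70, 35.6, 11.7, 0, 0, 0, 0, 70, 35.6, 11.7, 0, 0, 0, 0, 70, 35.6, 11.7, 0, 0, 0, 0, 70, 35.6, 11.7, 0, 0, 0, 0, 70, 35.6, 11.7, 0, 0, 0, 0, 70, 35.6, 11.7, 0, 0, 0, 0, 70, 35.6, 11.7, 0, 0, 0, 0, 70, 35.6, 11.7, 0, 0, 0, 0, 70, 35.6, 11.7, 0, 0, 0, 0, 70, 0, 0, 0, 0, 0, 0, 70, 0, 0, 0, 0, 0, 0, 70, 0, 0, 0, 0, 0, 0]'

```text
time_s: 15.92
tool_pos: [0.6705, 0.0735, 0.2055]
tcp_rot: [0.001, 0.717, 0.697, -0.001]
wrist_force: [0.6, -0.4, 0.3]
grip_width: 0.0703
```

```bash
python3 - <<'E'
from h import *
d=snap('wrist');cans(d,smin=300)
go(.6694,.08,.027)
E
```

```text
can [541.  38.] 2213 circ 937.9 222.9 r 32.9 mean [930.1 223.5  70. ] z 0.0706
can [250.  52.] 2039 circ 645.8 216.0 r 23.0 mean [645.9 216.4  70. ] z 0.0708
can [529. 145.] 1975 circ 958.1 114.6 r 38.7 mean [938.  117.9  70. ] z 0.0726
can [279. 189.] 1462 circ 670.6 80.0 r 23.0 mean [670.6  80.3  70. ] z 0.0709
can [504. 245.] 1803 circ 948.4 -6.0 r 41.8 mean [930.9   4.3  70. ] z 0.0721
can [194. 373.] 550 circ 550.3 -161.9 r 40.0 mean [ 550.3 -161.7   70. ] z 0.0719
t 15.97 pos [0.6704 0.0729 0.2057] F [ 0.86 -0.81  0.43] w 0.0697 
 shift [  7.5  -1.3 178.7] turn [ 0.   0.1 -0.3] rows>= 4.4
```

Call:
drive_tool --series '[70, 7, 0, 20, 0, 0, 0, 70, 0, 0, 39, 0, 0, 0, 70, 0, 0, 39, 0, 0, 0, 70, 0, 0, 39, 0, 0, 0, 70, 0, 0, 33, 0, 0, 0, 70, 0, 0, 8, 0, 0, 0, 40, 0, 0, 0, 0, 0, 0, 40, 0, 0, 0, 0, 0, 0, 40, 0, 0, 0, 0, 0, 0, 40, 0, 0, 0, 0, 0, 0, 40, 0, 0, -25, 0, 0, 0, 40, 0, 0, -39, 0, 0, 0, 40, 0, 0, -39, 0, 0, 0, 40, 0, 0, -39, 0, 0, 0, 40, 0, 0, -36, 0, 0, 0, 40, 0, 0, 0, 0, 0, 0, 40, 0, 0, 0, 0, 0, 0, 40, 0, 0, 0, 0, 0, 0, 40, 0, 0, 0, 0, 0, 0]'

```text
time_s: 17.55
tool_pos: [0.6687, 0.0837, 0.2035]
tcp_rot: [-0.001, 0.717, 0.698, -0.001]
wrist_force: [0.4, -0.9, -5.2]
grip_width: 0.0455
```

```bash
python3 - <<'E'
from h import *
print(np.mean([ (snap('wrist'),telemetry.sense()['wrist_force'][2])[1] for i in range(4)]))
go(.4945,-.096,.21)
go(.4635,-.3905,.21)
E
```

```text
-4.789988253148657
t 17.75 pos [0.6697 0.0833 0.2039] F [-0.5   0.69 -4.62] w 0.0456 
 shift [-184.  -170.3   -5.6] turn [-0.2  0.  -0.1] rows>= 6.1
t 17.75 pos [0.6697 0.0833 0.2039] F [-0.5   0.69 -4.62] w 0.0456 
 shift [-479.3 -193.3   -5.3] turn [-0.2  0.  -0.1] rows>= 12.6
```

Call:
drive_tool --series '[40, 0, 0, -6, 0, 0, 0, 40, -25.8, -24.3, 0, 0, 0, 0, 40, -25.8, -24.3, 0, 0, 0, 0, 40, -25.8, -24.3, 0, 0, 0, 0, 40, -25.8, -24.3, 0, 0, 0, 0, 40, -25.8, -24.3, 0, 0, 0, 0, 40, -25.8, -24.3, 0, 0, 0, 0, 40, -25.8, -24.3, 0, 0, 0, 0, 40, 0, 0, 0, 0, 0, 0, 40, 0, 0, 0, 0, 0, 0, 40, 0, 0, 0, 0, 0, 0]'

```text
time_s: 18.67
tool_pos: [0.4965, -0.0923, 0.212]
tcp_rot: [0.0, 0.717, 0.697, 0.001]
wrist_force: [0.1, 1.0, -4.1]
grip_width: 0.0454
```

```bash
python3 - <<'E'
from h import *
go(.495,-.093,.036)
E
```

```text
t 18.67 pos [ 0.4965 -0.0923  0.212 ] F [ 0.13  1.01 -4.14] w 0.0454 
 shift [ -0.8  -1.8 176. ] turn [ 0.1 -0.  -0.1] rows>= 4.3
```

Call:
drive_tool --series '[40, 0, -2, 39, 0, 0, 0, 40, 0, 0, 39, 0, 0, 0, 40, 0, 0, 39, 0, 0, 0, 40, 0, 0, 39, 0, 0, 0, 40, 0, 0, 12, 0, 0, 0, 40, 0, 0, 8, 0, 0, 0, 40, 0, 0, 0, 0, 0, 0, 62, 0, 0, 0, 0, 0, 0, 62, 0, 0, 0, 0, 0, 0, 62, 0, 0, 0, 0, 0, 0, 62, 0, 0, -20, 0, 0, 0, 62, 0, 0, -38, 0, 0, 0, 62, 0, 0, -38, 0, 0, 0, 62, 0, 0, -38, 0, 0, 0, 70, 0, 0, -38, 0, 0, 0, 70, 34.8, 16, 0, 0, 0, 0, 70, 34.8, 16, 0, 0, 0, 0, 70, 34.8, 16, 0, 0, 0, 0, 70, 34.8, 16, 0, 0, 0, 0, 70, 34.8, 16, 0, 0, 0, 0]'

```text
time_s: 20.33
tool_pos: [0.5794, 0.0817, 0.2086]
tcp_rot: [0.0, 0.716, 0.698, 0.001]
wrist_force: [0.7, -0.7, 0.4]
grip_width: 0.0704
```

Call:
drive_tool --series '[70, 34.8, 16, 0, 0, 0, 0, 70, 34.8, 16, 0, 0, 0, 0, 70, 34.8, 16, 0, 0, 0, 0, 70, 34.8, 16, 0, 0, 0, 0, 70, 0, 0, 0, 0, 0, 0, 70, 0, 0, 0, 0, 0, 0, 70, 0, 0, 0, 0, 0, 0]'

```text
time_s: 20.92
tool_pos: [0.6459, 0.2162, 0.2077]
tcp_rot: [0.0, 0.717, 0.698, -0.0]
wrist_force: [0.1, -0.0, -0.3]
grip_width: 0.07
```

```bash
python3 - <<'E'
from h import *
d=snap('wrist');cans(d,smin=300)
go(.6455,.216,.027)
E
```

```text
can [552.  73.] 952 circ 925.9 334.7 r 29.9 mean [920.4 334.3  70. ] z 0.061
can [539. 173.] 1805 circ 946.1 226.8 r 38.5 mean [931.  230.2  70. ] z 0.0704
can [279. 193.] 1440 circ 646.0 217.1 r 23.0 mean [645.8 217.5  70. ] z 0.0709
can [529. 257.] 1519 circ 945.9 125.4 r 35.3 mean [940.4 132.5  70. ] z 0.0695
can [189. 390.] 483 circ 513.9 -53.2 r 22.9 mean [513.8 -51.6  70. ] z 0.0628
t 20.97 pos [0.6459 0.2153 0.2079] F [ 0.34 -0.19 -0.04] w 0.0702 
 shift [  0.9  -0.5 180.9] turn [ 0.   0.1 -0.1] rows>= 4.4
```

Call:
drive_tool --series '[70, 2, 0, 22, 0, 0, 0, 70, 0, 0, 39, 0, 0, 0, 70, 0, 0, 39, 0, 0, 0, 70, 0, 0, 39, 0, 0, 0, 70, 0, 0, 33, 0, 0, 0, 70, 0, 0, 8, 0, 0, 0, 40, 0, 0, 0, 0, 0, 0, 40, 0, 0, 0, 0, 0, 0, 40, 0, 0, 0, 0, 0, 0, 40, 0, 0, 0, 0, 0, 0, 40, 0, 0, -25, 0, 0, 0, 40, 0, 0, -39, 0, 0, 0, 40, 0, 0, -39, 0, 0, 0, 40, 0, 0, -39, 0, 0, 0, 40, 0, 0, -38, 0, 0, 0, 40, 0, 0, 0, 0, 0, 0, 40, 0, 0, 0, 0, 0, 0, 40, 0, 0, 0, 0, 0, 0, 40, 0, 0, 0, 0, 0, 0]'

```text
time_s: 22.55
tool_pos: [0.6449, 0.2187, 0.2064]
tcp_rot: [-0.001, 0.717, 0.697, -0.001]
wrist_force: [0.5, 0.0, -1.4]
grip_width: 0.0457
```

```bash
python3 - <<'E'
from h import *
print(np.mean([ (snap('wrist'),telemetry.sense()['wrist_force'][2])[1] for i in range(4)]))
go(.492,-.210,.21)
go(.4635,-.3905,.21)
E
```

```text
-1.3405444605067451
t 22.75 pos [0.6454 0.2185 0.2061] F [-0.16  0.15 -1.71] w 0.0455 
 shift [-432.6 -141.7   -3.2] turn [-0.1  0.1 -0.1] rows>= 11.1
t 22.75 pos [0.6454 0.2185 0.2061] F [-0.16  0.15 -1.71] w 0.0455 
 shift [-613.8 -165.3   -3. ] turn [-0.1  0.1 -0.1] rows>= 15.5
```

Call:
drive_tool --series '[40, -38.3, -10.3, 0, 0, 0, 0, 40, -38.3, -10.3, 0, 0, 0, 0, 40, -38.3, -10.3, 0, 0, 0, 0, 40, -38.3, -10.3, 0, 0, 0, 0, 40, -38.3, -10.3, 0, 0, 0, 0, 40, -38.3, -10.3, 0, 0, 0, 0, 40, -38.3, -10.3, 0, 0, 0, 0, 40, -38.3, -10.3, 0, 0, 0, 0, 40, -38.3, -10.3, 0, 0, 0, 0, 40, -38.3, -10.3, 0, 0, 0, 0, 40, -38.3, -10.3, 0, 0, 0, 0, 40, -38.3, -10.3, 0, 0, 0, 0, 40, -38.3, -10.3, 0, 0, 0, 0, 40, -38.3, -10.3, 0, 0, 0, 0, 40, -38.3, -10.3, 0, 0, 0, 0, 40, -38.3, -10.3, 0, 0, 0, 0, 40, 0, 0, 0, 0, 0, 0, 40, 0, 0, 0, 0, 0, 0, 40, 0, 0, 0, 0, 0, 0]'

```text
time_s: 24.33
tool_pos: [0.4647, -0.3887, 0.2067]
tcp_rot: [-0.001, 0.717, 0.697, 0.0]
wrist_force: [0.5, 0.3, -1.4]
grip_width: 0.0458
```

```bash
python3 - <<'E'
from h import *
go(.4645,-.389,.033)
E
```

```text
t 24.33 pos [ 0.4647 -0.3887  0.2067] F [ 0.47  0.29 -1.38] w 0.0458 
 shift [ -0.6  -0.  173.7] turn [-0.  -0.1 -0.1] rows>= 4.2
```

Call:
drive_tool --series '[40, 0, 0, 39, 0, 0, 0, 40, 0, 0, 39, 0, 0, 0, 40, 0, 0, 39, 0, 0, 0, 40, 0, 0, 36, 0, 0, 0, 40, 0, 0, 12, 0, 0, 0, 40, 0, 0, 8, 0, 0, 0, 40, 0, 0, 0, 0, 0, 0, 62, 0, 0, 0, 0, 0, 0, 62, 0, 0, 0, 0, 0, 0, 62, 0, 0, 0, 0, 0, 0, 62, 0, 0, -20, 0, 0, 0, 62, 0, 0, -38, 0, 0, 0, 62, 0, 0, -38, 0, 0, 0, 62, 0, 0, -38, 0, 0, 0, 70, 0, 0, -38, 0, 0, 0, 70, 34, 6, 0, 0, 0, 0, 70, 34, 6, 0, 0, 0, 0, 70, 34, 6, 0, 0, 0, 0, 70, 34, 6, 0, 0, 0, 0, 70, 34, 6, 0, 0, 0, 0]'

```text
time_s: 26.0
tool_pos: [0.4998, -0.2187, 0.2074]
tcp_rot: [0.001, 0.717, 0.697, 0.001]
wrist_force: [0.3, 0.1, 0.0]
grip_width: 0.07
```

Call:
drive_tool --series '[70, 0, 0, 0, 0, 0, 0, 70, 0, 0, 0, 0, 0, 0, 70, 0, 0, 0, 0, 0, 0]'

```text
time_s: 26.25
tool_pos: [0.4995, -0.2209, 0.2072]
tcp_rot: [0.001, 0.717, 0.698, 0.0]
wrist_force: [0.2, -0.5, 0.3]
grip_width: 0.0699
```

```bash
python3 - <<'E'
from h import *
go(.49,-.2,.21)
d=snap('wrist');save(d,'w6.png');cans(d,z=.076,smin=300)
C=cloud(d);X,Y,Z=C[:,:,0],C[:,:,1],C[:,:,2]
m=(abs(Z-.09)<.004)&(X>.4)&(X<.58)&(Y>-.29)&(Y<-.02)
v,u=np.where(m);P=onz(d,np.c_[u,v],.09)[:,:2]*1000
print(len(P),P.min(0),P.max(0),cv2.minAreaRect(P.astype(np.float32)))
d=snap('top');cans(d,z=.075,smin=80)
E
```

```text
t 26.25 pos [ 0.4995 -0.2209  0.2072] F [ 0.16 -0.54  0.28] w 0.0699 
 shift [ 20.6 -10.1  -2.8] turn [ 0.1  0.1 -0. ] rows>= 0.6
can [268. 118.] 5256 circ 493.3 -154.8 r 112.8 mean [ 489.9 -143.3   76. ] z 0.0738
can [271.  69.] 1954 circ 494.4 -94.9 r 22.7 mean [494.4 -94.5  76. ] z 0.0768
can [273. 132.] 1631 circ 494.4 -153.5 r 22.8 mean [ 494.6 -153.2   76. ] z 0.0769
can [459. 166.] 475 circ 693.0 -193.9 r 10.5 mean [ 693.  -193.8   76. ] z 0.0771
can [257. 311.] 323 circ 468.2 -367.0 r 19.8 mean [ 468.3 -361.8   76. ] z 0.0612
can [261. 375.] 756 circ 469.0 -467.6 r 22.7 mean [ 469.5 -461.3   76. ] z 0.0689
4822 [ 431.44701677 -253.39612253] [555.56817554 -47.31914813] ((493.2744445800781, -149.85304260253906), (206.0471649169922, 120.15648651123047), 88.50732421875)
can [538.  12.] 255 circ 1297.7 -953.2 r 68.9 mean [1288.9 -936.9   75. ] z 0.0694
can [427. 110.] 977 circ 910.1 -512.7 r 124.0 mean [ 902.5 -504.7   75. ] z 0.0847
can [150.  98.] 103 circ 945.3 446.2 r 36.1 mean [931.3 432.7  75. ] z 0.0689
can [182.  97.] 98 circ 952.7 337.2 r 38.5 mean [933.8 326.9  75. ] z 0
[... 328 characters left out ...]
 111 circ 712.5 680.8 r 38.1 mean [705.1 665.8  75. ] z 0.0724
can [  4. 168.] 215 circ 684.4 947.7 r 48.9 mean [687.5 938.7  75. ] z 0.0827
can [ 17. 175.] 193 circ 671.0 917.8 r 55.8 mean [666.  889.9  75. ] z 0.0717
can [321. 213.] 111 circ 549.3 -145.5 r 83.2 mean [ 548.2 -141.    75. ] z 0.0848
can [305. 230.] 158 circ 491.0 -94.4 r 22.2 mean [491.2 -94.3  75. ] z 0.075
can [324. 230.] 152 circ 495.0 -153.2 r 22.9 mean [ 493.1 -153.9   75. ] z 0.076
can [395. 240.] 172 circ 464.6 -388.3 r 23.1 mean [ 464.5 -388.6   75. ] z 0.0738
can [422. 239.] 177 circ 466.4 -478.1 r 24.0 mean [ 466.6 -478.2   75. ] z 0.0739
can [ 36. 259.] 128 circ 378.3 818.1 r 32.4 mean [378.3 803.9  75. ] z 0.0703
```

View pics/w6.png

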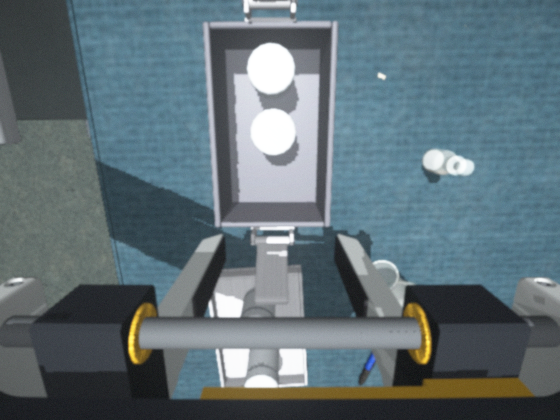

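```bash
cat >> h.py <<'E'
def edges(d,cx,cy,yaw,z,ds):
    # project known outline samples, find outline offset by brightness gradient maximisation (shift x,y,yaw)
    from scipy.optimize import minimize
    g=cv2.GaussianBlur(cv2.cvtColor(d['color'],cv2.COLOR_RGB2GRAY),(0,0),1.0).astype(np.float32)
    gm=np.hypot(cv2.Sobel(g,cv2.CV_32F,1,0),cv2.Sobel(g,cv2.CV_32F,0,1))
    rv=cv2.Rodrigues(d['R'].T)[0]; tv=-d['R'].T@d['t']
    def f(p):
        a=p[2]/1000; c,s=np.cos(a),np.sin(a)
        P=np.c_[cx+p[0]/1000+c*ds[:,0]-s*ds[:,1],cy+p[1]/1000+s*ds[:,0]+c*ds[:,1],np.full(len(ds),z)]
        u=cv2.projectPoints(P,rv,tv,np.array(d['mtx']),np.array(d['distortion'],float))[0][:,0].astype(np.float32)
        v=cv2.remap(gm,u[:,0],u[:,1],cv2.INTER_LINEAR)
        return -np.minimum(v,150).mean()
    y0=yaw*1000
    best=min(((f([a,b,y0+e]),a,b,y0+e) for a in np.arange(-8,8.1,1) for b in np.arange(-8,8.1,1) for e in(-20,-10,0,10,20)))
    r=minimize(f,best[1:],method='Nelder-Mead',options=dict(initial_simplex=[[best[1]+i,best[2]+j,best[3]+k] for i,j,k in((0,0,0),(1,0,0),(0,1,0),(0,0,8))]))
    print('edge fit',round(cx*1000+r.x[0],2),round(cy*1000+r.x[1],2),'yaw deg',round(np.degrees(r.x[2]/1000),2),'score',round(-r.fun,1),'grid',np.round(best,1))
def outline(w,h,gap=0):
    t=np.linspace(-1,1,60); o=[]
    for s in(-1,1):
        for k in t:
            o.append((s*w/2,k*h/2*.97))
            if abs(k*w/2)>gap: o.append((k*w/2*.97,s*h/2))
    return np.array(o)
E
python3 - <<'E'
from h import *
d=snap('wrist')
edges(d,.4933,-.151,np.radians(-1.5),.09,outline(.120,.192,.025))
edges(d,.4933,-.151,np.radians(-1.5),.09,outline(.108,.180,.0))
print((onz(d,[[205,22],[336,22],[331,226],[215,228]],.09)*1000).round(1))
E
```

```text
edge fit 493.21 -153.36 yaw deg -1.48 score 125.8 grid [-123.2    0.    -2.   -26.2]
edge fit 493.3 -153.0 yaw deg -1.5 score 150.0 grid [-150.     0.    -2.   -26.2]
[[ 438.3  -58.    90. ]
 [ 553.4  -61.4   90. ]
 [ 552.  -251.3   90. ]
 [ 430.7 -249.9   90. ]]
```

Call:
drive_tool --series '[70, 39.5, -4.1, 0, 0, 0, 0, 70, 39.5, -4.1, 0, 0, 0, 0, 70, 39.5, -4.1, 0, 0, 0, 0, 70, 39.5, -4.1, 0, 0, 0, 0, 70, 39.5, -4.1, 0, 0, 0, 0, 70, 39.5, -4.1, 0, 0, 0, 0, 70, 39.5, -4.1, 0, 0, 0, 0, 70, 39.5, -4.1, 0, 0, 0, 0, 70, 39.5, -4.1, 0, 0, 0, 0, 70, 39.5, -4.1, 0, 0, 0, 0, 70, 39.5, -4.1, 0, 0, 0, 0, 70, 39.5, -4.1, 0, 0, 0, 0, 70, 39.5, -4.1, 0, 0, 0, 0, 70, 39.5, -4.1, 0, 0, 0, 0, 70, 39.5, -4.1, 0, 0, 0, 0, 70, 39.5, -4.1, 0, 0, 0, 0, 70, 0, 0, 0, 0, 0, 0, 70, 0, 0, 0, 0, 0, 0, 70, 0, 0, 0, 0, 0, 0]'

```text
time_s: 27.98
tool_pos: [0.4518, 0.4115, 0.2062]
tcp_rot: [0.001, 0.717, 0.697, -0.0]
wrist_force: [0.6, -0.8, -0.4]
grip_width: 0.0697
```

```bash
python3 - <<'E'
from h import *
d=snap('wrist');save(d,'w7.png')
for th in('lid','lid_handle'):
  for f in mark_of('wrist',th): print(th,f,onz(d,f['at'],.008 if th=='lid' else .051)[0].round(4))
edges(d,.447,.452,np.radians(6.7),.016,outline(.120,.186))
C=cloud(d);Z=C[:,:,2]
m=(Z>.04)&(Z<.065)&(abs(C[:,:,0]-.447)<.05)&(abs(C[:,:,1]-.452)<.07)
v,u=np.where(m);P=C[v,u,:2]*1000;print(len(P),np.median(Z[m]),np.percentile(Z[m],90),cv2.minAreaRect(P.astype(np.float32)))
go(.447,.452,.21,6.7)
E
```

```text
lid {'at': [271.8, 152.7], 'conf': 0.7} [0.4435 0.4516 0.008 ]
lid_handle {'at': [271.1, 158.7], 'conf': 0.58} [0.4436 0.4494 0.051 ]
edge fit 446.12 447.26 yaw deg 8.16 score 138.8 grid [-137.2   -1.    -5.   136.9]
726 0.051747999671090894 0.05284021707417744 ((446.10284423828125, 447.2103576660156), (12.01300048828125, 73.86066436767578), 8.135431289672852)
t 28.13 pos [0.4519 0.411  0.2067] F [-0.03  0.03 -0.3 ] w 0.07 
 shift [40.8 -6.2 -3.3] turn [ 0.   0.  -8.5] rows>= 1.2
```

View pics/w7.png

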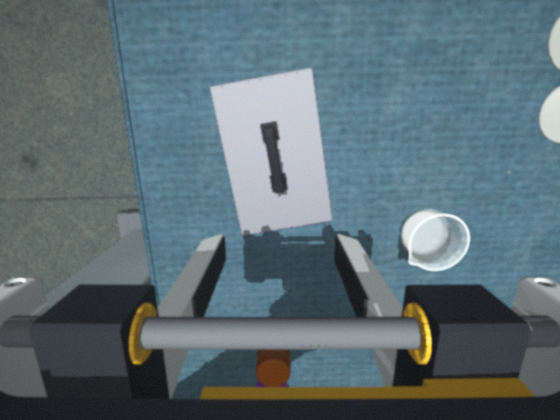

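Call:
drive_tool --series '[50, 36, -7.5, 0, 0, 0, 0, 50, 0, 0, 0, 0, 0, -4.8, 50, 0, 0, 0, 0, 0, -4.8, 50, 0, 0, 39, 0, 0, 0, 50, 0, 0, 39, 0, 0, 0, 50, 0, 0, 22, 0, 0, 0, 50, 0, 0, 0, 0, 0, 0, 50, 0, 0, 0, 0, 0, 0, 50, 0, 0, 0, 0, 0, 0]'

```text
time_s: 28.88
tool_pos: [0.446, 0.4494, 0.1083]
tcp_rot: [0.0, 0.656, 0.755, 0.001]
wrist_force: [0.3, -0.3, 0.1]
grip_width: 0.0499
```

```bash
python3 - <<'E'
from h import *
go(.4454,.4472,.026,8.15)
d=snap('wrist')
C=cloud(d);Z=C[:,:,2]
m=(Z>.04)&(Z<.065)&(abs(C[:,:,0]-.447)<.05)&(abs(C[:,:,1]-.452)<.07)
v,u=np.where(m);P=C[v,u,:2]*1000;print(len(P),np.median(Z[m]),cv2.minAreaRect(P.astype(np.float32)))
E
```

```text
t 28.88 pos [0.446  0.4494 0.1083] F [ 0.3  -0.34  0.06] w 0.0499 
 shift [-2.2 -1.1 82.3] turn [ 0.1 -0.1 -0.2] rows>= 2.0
1236 0.051818997256872584 ((445.83917236328125, 447.6457824707031), (11.692917823791504, 72.99702453613281), 8.251605987548828)
```

Call:
drive_tool --series '[50, -2, -0.5, 35, 0, 0, 0, 50, 0, 0, 32, 0, 0, 0, 50, 0, 0, 15, 0, 0, 0, 50, 0, 0, 0, 0, 0, 0, 4, 0, 0, 0, 0, 0, 0, 4, 0, 0, 0, 0, 0, 0, 4, 0, 0, 0, 0, 0, 0, 4, 0, 0, 0, 0, 0, 0, 4, 0, 0, 0, 0, 0, 0, 4, 0, 0, 0, 0, 0, 0, 4, 0, 0, -15, 0, 0, 0, 4, 0, 0, -25, 0, 0, 0, 4, 0, 0, -35, 0, 0, 0, 4, 0, 0, -35, 0, 0, 0, 4, 0, 0, -35, 0, 0, 0, 4, 0, 0, -35, 0, 0, 0, 4, 0, 0, -30, 0, 0, 0, 4, 0, 0, 0, 0, 0, 0, 4, 0, 0, 0, 0, 0, 0]' --grip_force 50

```text
time_s: 30.52
tool_pos: [0.4445, 0.4478, 0.2358]
tcp_rot: [-0.0, 0.656, 0.755, 0.001]
wrist_force: [0.5, 0.6, -4.4]
grip_width: 0.0113
```

```bash
python3 - <<'E'
from h import *
go(.4933,-.1532,.26,-1.5)
d=snap('wrist');save(d,'w8.png')
s=telemetry.sense();C=cloud(d);Z=C[:,:,2]
z=s['tool_pos'][2]-.010
m=(abs(Z-z)<.02);print('plate z exp',z,np.median(Z[m]),m.sum())
edges(d,*s['tool_pos'][:2],np.radians(8.15),z,outline(.12,.186))
E
```

```text
t 30.52 pos [0.4445 0.4478 0.2358] F [ 0.47  0.59 -4.4 ] w 0.0113 
 shift [-601.9  -35.8  -25.4] turn [ 0.1 -0.1  9.6] rows>= 14.7
plate z exp 0.22384564439695762 0.22685732249528798 30729
edge fit 444.56 446.86 yaw deg 8.1 score 83.5 grid [-80.2   1.    0.  142.2]
```

View pics/w8.png

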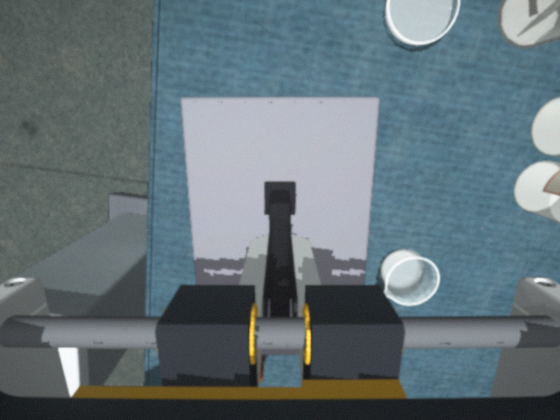

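Call:
drive_tool --series '[4, 0, 0, 0, 0, 0, 4.8, 4, 0, 0, 0, 0, 0, 4.8, 4, -20, 2, 0, 0, 0, 0, 4, -36.2, 3.9, 0, 0, 0, 0, 4, -36.2, 3.9, 0, 0, 0, 0, 4, -36.2, 3.9, 0, 0, 0, 0, 4, -36.2, 3.9, 0, 0, 0, 0, 4, -36.2, 3.9, 0, 0, 0, 0, 4, -36.2, 3.9, 0, 0, 0, 0, 4, -36.2, 3.9, 0, 0, 0, 0, 4, -36.2, 3.9, 0, 0, 0, 0, 4, -36.2, 3.9, 0, 0, 0, 0, 4, -36.2, 3.9, 0, 0, 0, 0, 4, -36.2, 3.9, 0, 0, 0, 0, 4, -36.2, 3.9, 0, 0, 0, 0, 4, -36.2, 3.9, 0, 0, 0, 0, 4, -36.2, 3.9, 0, 0, 0, 0, 4, -36.2, 3.9, 0, 0, 0, 0, 4, -36.2, 3.9, 0, 0, 0, 0, 4, 0, 0, 0, 0, 0, 0]'

```text
time_s: 32.23
tool_pos: [0.4903, -0.1625, 0.2332]
tcp_rot: [0.002, 0.72, 0.694, -0.003]
wrist_force: [0.2, -0.5, -2.9]
grip_width: 0.0116
```

Call:
drive_tool --series '[4, 0, 0, 0, 0, 0, 0, 4, 0, 0, 0, 0, 0, 0, 4, 0, 0, 0, 0, 0, 0]'

```text
time_s: 32.48
tool_pos: [0.4915, -0.1513, 0.2332]
tcp_rot: [-0.002, 0.716, 0.698, -0.0]
wrist_force: [-0.2, 0.1, -2.8]
grip_width: 0.0114
```

```bash
python3 - <<'E'
from h import *
go(.4932,-.1522,.125,-1.5)
d=snap('wrist');s=telemetry.sense();C=cloud(d);Z=C[:,:,2]
edges(d,*s['tool_pos'][:2],np.radians(-1.5),s['tool_pos'][2]-.009,outline(.12,.186))
m=(abs(Z-s['tool_pos'][2]+.009)<.006);v,u=np.where(m)
P=C[v,u];A=np.c_[P[:,:2]-P[:,:2].mean(0),np.ones(len(P))];print('tilt',np.linalg.lstsq(A,P[:,2],rcond=None)[0].round(4),m.sum())
d=snap('top')
for f in find_in('top','can_1'): print(f)
E
```

```text
t 32.48 pos [ 0.4915 -0.1513  0.2332] F [-0.17  0.07 -2.75] w 0.0114 
 shift [ -1.    2.  108.2] turn [-0.2 -0.1  0.1] rows>= 2.6
edge fit 492.01 -152.48 yaw deg -1.46 score 70.3 grid [-69.9   0.   -1.  -26.2]
tilt [1.000e-04 5.000e-04 2.243e-01] 30741
{'bbox': [240.8, 241.8, 255.2, 256.1], 'conf': 0.74}
{'bbox': [410.2, 231.8, 435.0, 249.4], 'conf': 0.6}
{'bbox': [218.3, 239.0, 233.1, 253.7], 'conf': 0.56}
{'bbox': [386.8, 231.9, 405.2, 250.3], 'conf': 0.53}
```

Call:
drive_tool --series '[4, -0.7, 1.4, 30, 0, 0, 0, 4, 0, 0, 35, 0, 0, 0, 4, 0, 0, 25, 0, 0, 0, 4, 0, 0, 12, 0, 0, 0, 4, 0, 0, 0, 0, 0, 0, 4, 0, 0, 0, 0, 0, 0, 4, 0, 0, 0, 0, 0, 0]'

```text
time_s: 33.22
tool_pos: [0.4946, -0.1541, 0.1335]
tcp_rot: [0.001, 0.716, 0.698, 0.0]
wrist_force: [0.4, 0.2, -3.1]
grip_width: 0.0114
```

```bash
python3 - <<'E'
from h import *
go(.4930,-.1522,.107,-1.5)
d=snap('wrist');save(d,'w9.png');s=telemetry.sense()
edges(d,*s['tool_pos'][:2],np.radians(-1.5),s['tool_pos'][2]-.009,outline(.12,.186))
E
```

```text
t 33.22 pos [ 0.4946 -0.1541  0.1335] F [ 0.45  0.19 -3.06] w 0.0114 
 shift [ 1.8 -1.7 26.5] turn [ 0.1  0.  -0. ] rows>= 0.6
edge fit 494.75 -153.99 yaw deg -2.14 score 58.2 grid [-57.8   0.    0.  -36.2]
```

View pics/w9.png

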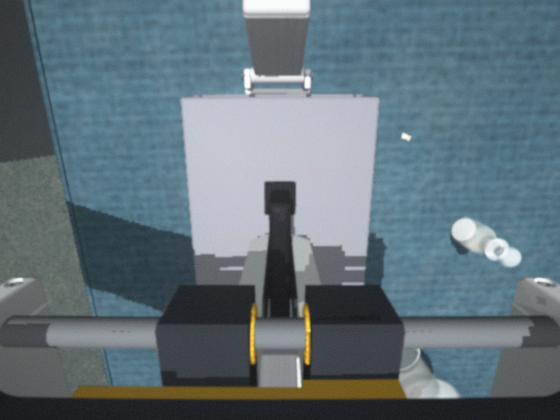

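Call:
drive_tool --series '[4, 0.6, -0.8, 8, 0, 0, 0, 4, 0, 0, 6, 0, 0, 0, 4, 0, 0, 4, 0, 0, 0, 4, 0, 0, 2, 0, 0, 0, 4, 0, 0, 2, 0, 0, 0, 4, 0, 0, 0, 0, 0, 0, 4, 0, 0, 0, 0, 0, 0]'

```text
time_s: 33.85
tool_pos: [0.4928, -0.1536, 0.1104]
tcp_rot: [-0.0, 0.717, 0.697, -0.0]
wrist_force: [-0.2, 0.7, -2.7]
grip_width: 0.0114
```

```bash
python3 - <<'E'
from h import *
go(.4930,-.1522,.107,-1.5)
d=snap('wrist');C=cloud(d);Z=C[:,:,2];s=telemetry.sense()
m=np.zeros(Z.shape,bool);m[105:170,200:255]=1;m[105:170,310:360]=1
P=C[m];A=np.c_[P[:,:2]-P[:,:2].mean(0),np.ones(len(P))];print('plate',np.linalg.lstsq(A,P[:,2],rcond=None)[0].round(4))
edges(d,*s['tool_pos'][:2],np.radians(-1.5),s['tool_pos'][2]-.009,outline(.12,.186))
E
```

```text
t 33.85 pos [ 0.4928 -0.1536  0.1104] F [-0.15  0.7  -2.67] w 0.0114 
 shift [1.4 0.1 3.4] turn [-0.   0.  -0.1] rows>= 0.1
 ** On entry to DLASCL parameter number  4 had an illegal value
 ** On entry to DLASCL parameter number  4 had an illegal valueTraceback (most recent call last):
  File "<stdin>", line 5, in <module>
    x, resids, rank, s = _umath_linalg.lstsq(a, b, rcond,
                         ~~~~~~~~~~~~~~~~~~~^^^^^^^^^^^^^
                                             signature=signature)
                                             ^^^^^^^^^^^^^^^^^^^^
    raise LinAlgError("SVD did not converge in Linear Least Squares")
numpy.linalg.LinAlgError: SVD did not converge in Linear Least Squares
```

Call:
drive_tool --series '[4, 0, 0, 2, 0, 0, 0, 4, 0, 0, 2, 0, 0, 0, 4, 0, 0, 1, 0, 0, 0, 4, 0, 0, 0, 0, 0, 0, 4, 0, 0, 0, 0, 0, 0]'

```text
time_s: 34.32
tool_pos: [0.4933, -0.1536, 0.108]
tcp_rot: [0.0, 0.717, 0.697, 0.001]
wrist_force: [-5.2, 2.1, 21.9]
grip_width: 0.0117
```

Call:
drive_tool --series '[4, 0, 0, -1, 0, 0, 0, 40, 0, 0, 0, 0, 0, 0, 40, 0, 0, 0, 0, 0, 0, 40, 0, 0, 0, 0, 0, 0, 40, 0, 0, -15, 0, 0, 0, 40, 0, 0, -30, 0, 0, 0, 40, 0, 0, -35, 0, 0, 0, 40, 0, 0, -35, 0, 0, 0, 40, -35, 0, -10, 0, 0, 0, 40, -20, 0, 0, 0, 0, 0, 10, 0, 0, 0, 0, 0, 0, 0, 0, 0, 0, 0, 0, 0, 0, 0, 0, 0, 0, 0, 0]'

```text
time_s: 35.4
tool_pos: [0.4911, -0.2074, 0.2307]
tcp_rot: [-0.001, 0.716, 0.698, -0.0]
wrist_force: [0.1, 0.5, -0.6]
grip_width: 0.0232
```

```bash
python3 - <<'E'
from h import *
go(.493,-.153,.2)
d=snap('wrist');save(d,'w10.png');C=cloud(d);X,Y,Z=C[:,:,0],C[:,:,1],C[:,:,2]
edges(d,.4933,-.1532,np.radians(-1.5),.098,outline(.12,.186,.02))
m=(abs(Z-.098)<.008)&(abs(X-.493)<.055)&(abs(Y+.12)<.05)
P=C[m];A=np.c_[P[:,:2]-P[:,:2].mean(0),np.ones(len(P))];print('plate',np.linalg.lstsq(A,P[:,2],rcond=None)[0].round(4),m.sum())
for n in('left','right'):
  for k in('tip','hinge'):
    for f in mark_of('wrist',f'clamp_{n}_{k}')[:1]: 
        u,v=np.round(f['at']).astype(int);print(n,k,f,C[v,u].round(3))
# clamp points
m=(Z>.104)&(abs(X-.493)<.03)
for lo,hi in((-.06,.02),(-.33,-.24)):
    q=m&(Y>lo)&(Y<hi);P=C[q];print(lo,len(P)); 
    if len(P): print([ (round(a,3),P[P[:,1].round(2)==round(a,2)][:,2].max().round(3)) for a in np.unique(P[:,1].round(2))],P.min(0).round(3),P.max(0).round(3))
E
```

```text
t 35.4 pos [ 0.4911 -0.2074  0.2307] F [ 0.15  0.47 -0.6 ] w 0.0232 
 shift [54.4  0.5 30.8] turn [-0.1 -0.1 -0. ] rows>= 1.5
edge fit 493.11 -152.88 yaw deg -1.45 score 134.3 grid [-132.3    0.     0.   -26.2]
plate [ 0.0012 -0.0005  0.0991] 10952
left hinge {'at': [284.3, 29.8], 'conf': 0.81} [ 0.499 -0.049  0.105]
right hinge {'at': [278.9, 242.3], 'conf': 0.88} [ 0.489 -0.256  0.106]
-0.06 1384
[(np.float64(-0.06), np.float64(0.106)), (np.float64(-0.05), np.float64(0.121)), (np.float64(-0.04), np.float64(0.143))] [ 0.473 -0.056  0.104] [ 0.518 -0.037  0.143]
-0.33 1880
[(np.float64(-0.3), np.float64(0.157)), (np.float64(-0.29), np.float64(0.158)), (np.float64(-0.28), np.float64(0.148)), (np.float64(-0.27), np.float64(0.133)), (np.float64(-0.26), np.float64(0.117)), (np.float64(-0.25), np.float64(0.106))] [ 0.47  -0.3    0.104] [ 0.509 -0.251  0.158]
```

View pics/w10.png

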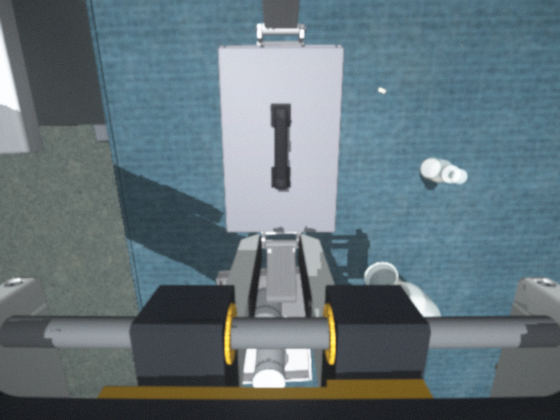

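Call:
drive_tool --series '[0, -32, 0.5, 0, 0, 0, 0, 0, -32, 0.5, 0, 0, 0, 0, 0, -32, 0.5, 0, 0, 0, 0, 0, -32, 0.5, 0, 0, 0, 0, 0, 0, 0, 35, 0, 0, 0, 0, 0, 0, 35, 0, 0, 0, 0, 0, 0, 26, 0, 0, 0, 0, 0, 0, 0, 0, 0, 0, 0, 0, 0, 0, 0, 0, 0, 0, 0, 0, 0, 0, 0, 0]'

```text
time_s: 36.48
tool_pos: [0.4908, -0.337, 0.1368]
tcp_rot: [0.001, 0.716, 0.698, 0.0]
wrist_force: [-0.3, -0.5, -0.2]
grip_width: 0.0002
```

```bash
python3 - <<'E'
from h import *
go(.491,-.224,.135)
E
```

```text
t 36.48 pos [ 0.4908 -0.337   0.1368] F [-0.26 -0.54 -0.22] w 0.0002 
 shift [113.   -2.8   1.6] turn [ 0.1  0.1 -0. ] rows>= 2.8
```

Call:
drive_tool --series '[0, 9, 0, 0, 0, 0, 0, 0, 9, 0, 0, 0, 0, 0, 0, 9, 0, 0, 0, 0, 0, 0, 9, 0, 0, 0, 0, 0, 0, 9, 0, 0, 0, 0, 0, 0, 9, 0, 0, 0, 0, 0, 0, 9, 0, 0, 0, 0, 0, 0, 9, 0, 0, 0, 0, 0, 0, 9, 0, 0, 0, 0, 0, 0, 9, 0, 0, 0, 0, 0, 0, 9, 0, 0, 0, 0, 0, 0, 9, 0, 0, 0, 0, 0, 0, 6, 0, 3, 0, 0, 0, 0, 6, 0, 4, 0, 0, 0, 0, 0, 0, 0, 0, 0, 0, 0, 0, 0, 0, 0, 0, 0]'

```text
time_s: 37.82
tool_pos: [0.4931, -0.2172, 0.1279]
tcp_rot: [0.001, 0.717, 0.697, -0.001]
wrist_force: [0.6, -5.0, -3.1]
grip_width: 0.0001
```

Call:
drive_tool --series '[0, 2, 0, 5, 0, 0, 0, 0, 0, 0, 5, 0, 0, 0, 0, 0, 0, 5, 0, 0, 0, 0, 0, 0, 3, 0, 0, 0, 0, 0, 0, 0, 0, 0, 0, 0, 0, 0, 0, 0, 0, 0]'

```text
time_s: 38.32
tool_pos: [0.4929, -0.2141, 0.1101]
tcp_rot: [-0.001, 0.717, 0.698, -0.0]
wrist_force: [-0.6, 0.6, -0.7]
grip_width: 0.0005
```

```bash
python3 - <<'E'
from h import *
go(.491,-.213,.104)
d=snap('scene');save(d,'s2.png')
E
```

```text
t 38.32 pos [ 0.4929 -0.2141  0.1101] F [-0.63  0.6  -0.71] w 0.0005 
 shift [ 1.1 -1.9  6.1] turn [-0.1 -0.  -0. ] rows>= 0.2
```

Call:
drive_tool --series '[0, 0, 0, 2, 0, 0, 0, 0, 0, 0, 2, 0, 0, 0, 0, 0, 0, 1, 0, 0, 0, 0, 0, 0, 0, 0, 0, 0]'

```text
time_s: 38.7
tool_pos: [0.4932, -0.2144, 0.1053]
tcp_rot: [-0.0, 0.717, 0.698, 0.0]
wrist_force: [-0.2, 0.6, 0.2]
grip_width: 0.0006
```

Call:
drive_tool --series '[0, 0, 0, 1, 0, 0, 0, 0, 0, 0, 0, 0, 0, 0, 0, 0, 0, 0, 0, 0, 0]'

```text
time_s: 38.95
tool_pos: [0.4931, -0.2146, 0.1044]
tcp_rot: [-0.0, 0.717, 0.697, -0.0]
wrist_force: [0.6, 0.1, 0.4]
grip_width: 0.0004
```

Call:
drive_tool --series '[0, 0, 0, 1, 0, 0, 0, 0, 0, 0, 0, 0, 0, 0, 0, 0, 0, 0, 0, 0, 0]'

```text
time_s: 39.2
tool_pos: [0.4932, -0.2146, 0.1042]
tcp_rot: [0.0, 0.717, 0.697, 0.0]
wrist_force: [-1.5, 0.5, 7.1]
grip_width: 0.0004
```

```bash
python3 - <<'E'
from h import *
d=snap('wrist');save(d,'w11.png')
E
```

```text
(no output)
```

View pics/w11.png

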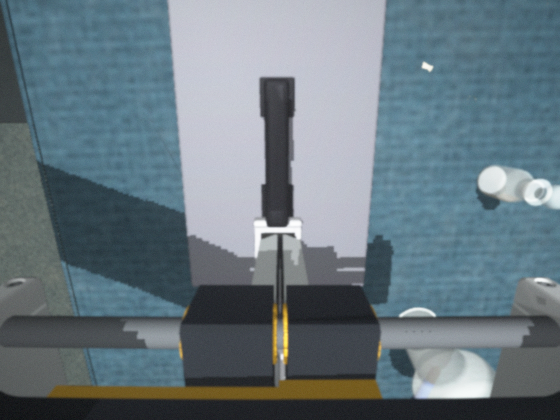

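Call:
drive_tool --series '[0, 0, 0, -20, 0, 0, 0, 0, 0, 0, -38, 0, 0, 0, 0, 0, 0, -39, 0, 0, 0, 0, 0, 0, -39, 0, 0, 0, 0, 35, -0.2, 0, 0, 0, 0, 0, 35, -0.2, 0, 0, 0, 0, 0, 35, -0.2, 0, 0, 0, 0, 0, 35, -0.2, 0, 0, 0, 0, 0, 35, -0.2, 0, 0, 0, 0, 0, 35, -0.2, 0, 0, 0, 0, 0, 38, -0.3, 0, 0, 0, 0, 0, 0, 0, 38, 0, 0, 0, 0, 0, 0, 38, 0, 0, 0, 0, 0, 0, 28, 0, 0, 0, 0, 0, 0, 0, 0, 0, 0, 0, 0, 0, 0, 0, 0, 0, 0, 0, 0, 0, 0, 0, 0]'

```text
time_s: 40.67
tool_pos: [0.4995, 0.0329, 0.1367]
tcp_rot: [0.001, 0.717, 0.697, 0.001]
wrist_force: [0.4, 1.0, -0.5]
grip_width: 0.0004
```

```bash
python3 - <<'E'
from h import *
go(.497,-.083,.135)
E
```

```text
t 40.67 pos [0.4995 0.0329 0.1367] F [ 0.41  0.95 -0.48] w 0.0004 
 shift [-115.9    0.8    1.8] turn [ 0.1  0.  -0.1] rows>= 2.8
```

Call:
drive_tool --series '[0, -9, 0, 0, 0, 0, 0, 0, -9, 0, 0, 0, 0, 0, 0, -9, 0, 0, 0, 0, 0, 0, -9, 0, 0, 0, 0, 0, 0, -9, 0, 0, 0, 0, 0, 0, -9, 0, 0, 0, 0, 0, 0, -9, 0, 0, 0, 0, 0, 0, -9, 0, 0, 0, 0, 0, 0, -9, 0, 0, 0, 0, 0, 0, -9, 0, 0, 0, 0, 0, 0, -9, 0, 0, 0, 0, 0, 0, -9, 0, 0, 0, 0, 0, 0, -9, 0, 3, 0, 0, 0, 0, -6, 0, 4, 0, 0, 0, 0, -2, 0, 5, 0, 0, 0, 0, 0, 0, 5, 0, 0, 0, 0, 0, 0, 5, 0, 0, 0, 0, 0, 0, 3, 0, 0, 0, 0, 0, 0, 0, 0, 0, 0, 0, 0, 0, 0, 0, 0, 0]'

```text
time_s: 42.33
tool_pos: [0.4948, -0.0917, 0.1103]
tcp_rot: [-0.0, 0.717, 0.697, -0.0]
wrist_force: [-0.7, -0.3, -0.7]
grip_width: 0.0007
```

Call:
drive_tool --series '[0, 0, 0, 2, 0, 0, 0, 0, 0, 0, 2, 0, 0, 0, 0, 0, 0, 1, 0, 0, 0, 0, 0, 0, 0, 0, 0, 0, 0, 0, 0, 0, 0, 0, 0]'

```text
time_s: 42.75
tool_pos: [0.4949, -0.0913, 0.1054]
tcp_rot: [-0.0, 0.717, 0.698, 0.0]
wrist_force: [-0.4, 0.5, -0.3]
grip_width: 0.0003
```

Call:
drive_tool --series '[0, 0, 0, 1, 0, 0, 0, 0, 0, 0, 1, 0, 0, 0, 0, 0, 0, 0, 0, 0, 0, 0, 0, 0, 0, 0, 0, 0]'

```text
time_s: 43.08
tool_pos: [0.495, -0.0914, 0.1041]
tcp_rot: [-0.0, 0.717, 0.697, 0.0]
wrist_force: [-1.6, 0.5, 7.9]
grip_width: 0.0005
```

Contact at the same height and force as on the other clamp. Lift away and check.

Call:
drive_tool --series '[0, 0, 0, -20, 0, 0, 0, 0, 0, 0, -38, 0, 0, 0, 0, 0, 0, -38, 0, 0, 0, 0, 0, 0, -38, 0, 0, 0, 0, -38, 0, 0, 0, 0, 0, 0, -38, 0, 0, 0, 0, 0, 0, -38, 0, 0, 0, 0, 0, 0, 0, 0, 0, 0, 0, 0, 0, 0, 0, 0, 0, 0, 0, 0, 0, 0, 0, 0, 0]'

```text
invalid input at $.series: expected a multiple of 7 numbers
```

```bash
python3 - <<'E'
from h import *
d=snap('wrist');save(d,'w12.png');C=cloud(d);X,Y,Z=C[:,:,0],C[:,:,1],C[:,:,2]
edges(d,.4933,-.1532,np.radians(-1.5),.098,outline(.12,.186,.02))
for nm,y0 in(('L',-.047),('R',-.259)):
    x0=.4933+.026*(y0+.153)
    for k in(15,30,45,58):
        y=y0-k/1000 if nm=='L' else y0+k/1000
        q=(abs(X-x0)<.010)&(abs(Y-y)<.004);print(nm,k,q.sum(),np.nanmedian(Z[q]).round(4) if q.any() else None)
q=(abs(Z-.098)<.01)&(abs(abs(X-.4933)-.04)<.01)&(abs(Y+.12)<.05);print('plate',np.median(Z[q]))
d=snap('top')
C=cloud(d)
for x,y in((.465,-.389),(.4665,-.4785)):
    q=(np.hypot(C[:,:,0]-x,C[:,:,1]-y)<.018);print('tray can top',np.median(C[q][:,2]))
for t in('dropper_bottle','low_beaker','conical_flask'): print(t,[ (np.round(f['bbox']),round(f['conf'],2)) for f in find_in('top',t)][:1])
E
```

```text
edge fit 493.59 -149.2 yaw deg -1.17 score 55.3 grid [-55.2   0.    4.  -26.2]
L 15 5462 0.2228
L 30 1579 0.2275
L 45 106 0.1751
L 58 0 None
R 15 0 None
R 30 0 None
R 45 0 None
R 58 0 None
plate 0.09910616031495398
tray can top 0.07448431751142914
tray can top 0.07372593880954326
dropper_bottle [(array([330., 169., 343., 176.]), 0.55)]
low_beaker [(array([336., 225., 360., 239.]), 0.61)]
conical_flask [(array([373., 173., 401., 198.]), 0.64)]
```

View pics/w12.png

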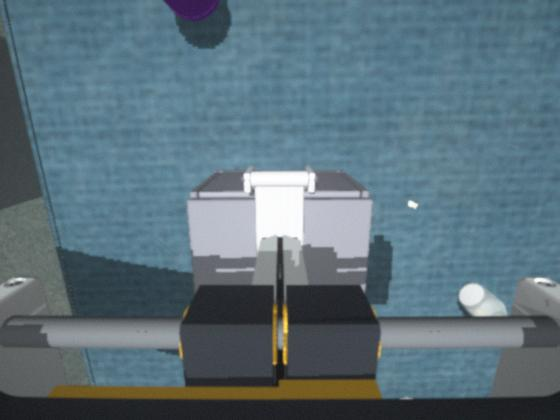

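Move was refused (count); the picture shows the left strap lying down under the fingers. Resending the lift.

Call:
drive_tool --series '[0, 0, 0, -20, 0, 0, 0, 0, 0, 0, -38, 0, 0, 0, 0, 0, 0, -38, 0, 0, 0, 0, 0, 0, -38, 0, 0, 0, 0, -38, 0, 0, 0, 0, 0, 0, -38, 0, 0, 0, 0, 0, 0, -38, 0, 0, 0, 0, 0, 0, 0, 0, 0, 0, 0, 0, 0, 0, 0, 0, 0, 0, 0]'

```text
time_s: 44.08
tool_pos: [0.4911, -0.2079, 0.2375]
tcp_rot: [0.0, 0.718, 0.696, -0.0]
wrist_force: [0.8, 0.6, -0.4]
grip_width: 0.0003
```

```bash
python3 - <<'E'
from h import *
d=snap('wrist');save(d,'w12.png');C=cloud(d);X,Y,Z=C[:,:,0],C[:,:,1],C[:,:,2]
print(telemetry.sense()['tool_pos'])
edges(d,.4933,-.1532,np.radians(-1.5),.098,outline(.12,.186,.02))
for nm,y0 in(('L',-.047),('R',-.259)):
    x0=.4933+.026*(y0+.153)
    for k in(15,30,45,58):
        y=y0-k/1000 if nm=='L' else y0+k/1000
        q=(abs(X-x0)<.010)&(abs(Y-y)<.004);print(nm,k,q.sum(),np.nanmedian(Z[q]).round(4) if q.any() else None)
q=(abs(Z-.098)<.01)&(abs(abs(X-.4933)-.04)<.01)&(abs(Y+.12)<.05);print('plate',np.median(Z[q]))
E
```

```text
[ 0.49152643 -0.2055822   0.23716941]
edge fit 493.12 -153.15 yaw deg -1.56 score 138.1 grid [-137.3    0.     0.   -26.2]
L 15 195 0.1052
L 30 193 0.1051
L 45 188 0.1055
L 58 174 0.1054
R 15 126 0.1051
R 30 127 0.105
R 45 171 0.1058
R 58 2247 0.2796
plate 0.09904782786323829
```

View pics/w12.png

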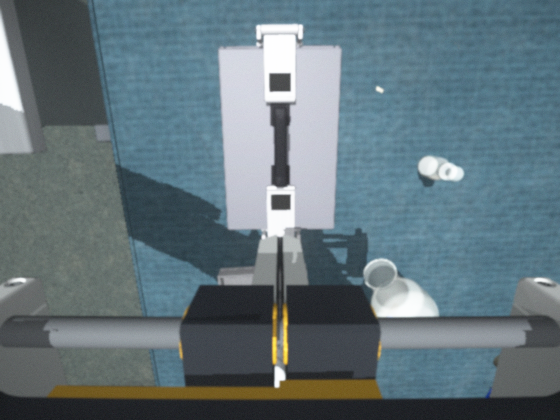

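```bash
python3 -c "
from plant import job_done; print(job_done())"
```

```text
the job is handed in; nothing more can be done
None
```

The job is handed in at about 44 s of the 210 s allowed. `job_done()` gave no verdict, so what follows rests on my own checks.

- **Canisters:** Four white canisters were present; I left the brown and purple look-alikes alone. Two were filled (about 4.2 N and 4.8 N when lifted) and stand in the case. Two were empty (about 1.3 N) and stand in the tray. After placing, all four tops were at the right height for standing upright.
- **Lid:** It is seated and level, centred within about 0.5 mm of the case and square within 0.1°. The plate top reads 99 mm above the table against 98 mm expected, within the calibration error.
- **Clamps:** Both were swung over and pressed with about 7–8 N until they met their stop. In the last picture both straps are flat, at about 105 mm.
- **Tray, last look:** Just before the arm lifted away from the last clamp, both empty canisters were still standing.

Some checks were weaker or disagreed:

- **Low beaker:** In the last look the network reported it at a wrong place, near the case. I took that as a false detection because the arm never came near the beaker. I did not measure it again; the bottle and flask showed unmoved.
- **Case canisters:** I could not see them once the lid was on. I last saw them upright at 26 s.
- **Refused move:** One lift command was refused because of a wrong count of numbers, so I sent it again.

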